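# Load the smoother dryer, hang its gate and start it

### The arm

A 7-joint arm with a two-finger parallel gripper is mounted at the origin on a cart in front of the work surface, level with it; the furniture and walls round the work are solid. World frame = base frame: x ahead of the robot, y to its left, z up, the work surface at z = 0. Lengths are in m, angles in degrees, forces in N, time in s.
With the tool pointing down it reaches from about 0.425 to 1.025 m from the base axis. Payload 9.4 kg.
Tool frame: the origin (TCP) lies on the centre line of the jaws, within the pads' length; the fingertips stand r.finger_overhang ahead of it and the grasp point (between the pads) lies 5 mm behind it (r.finger_overhang is the distance from the TCP to the fingertips, in m); z points along the fingers, y is the line along which they close (so a half turn about z gives the same grasp; the last joint's range is limited). The gripper opens to 93 mm and grips with 3 to 60 N. Pads are 15 mm wide; open, the fingers measure 128 mm over their backs; the gripper's body (75 mm by 188 mm) begins 65 mm behind the grasp point.
Start: joints at [-79.968, 34.337, -0.143, 91.639, 0.103, 54.024, -4.572], TCP at [0.181, 0.702, 0.233] pointing down, gripper open.
Joint ranges: [-147.43, 147.43], [-19.82, 112.94], [-74.19, 73.91], [6.32, 146.72], [-59.91, 239.91], [6.04, 106.73], [-150.56, 150.56]. Speed limits (degrees/s): [127.2, 127.2, 172.46, 172.46, 180, 180, 180].

### API

Orientations are given as [roll, pitch, yaw] about the fixed x, y, z axes, in that order (R = Rz(yaw) Ry(pitch) Rx(roll)).
In Python, from rig import r gives the robot as it stands.
- The arm moves only by the tool arm_command, never from a script. Its argument "motion" is a list of rows, each a list of 3 entries, a list of its own where there are three numbers: the closure, from -1 (fully open) to 1 (shut), then the shift along the tool's x, y, z scaled (see below), then the turn about the tool's z scaled (see below). In form: [[jaw, [tx, ty, tz], twist], ...]. A call has 1 to 20 rows; each row is the pose to reach, as a shift and turn from the pose commanded when the call began, along the tool's axes at that moment; what a row does not reach only later rows make up. The controller multiplies each number of a shift by 0.4 m and each number of a turn by 2 rad. A row lasts 1/12 s, in which the tool goes at most 41.7 mm and 7.16 degrees, less where a joint would pass 70% of its speed; a pose out of reach is approached as far as the arm can. A call with a number of a shift or a turn outside -1 to 1 is refused whole. A call with a gripper value outside its range is refused whole. The fingers move at their own pace and stop on an object; "squeeze" is the grip in N (left out, the last holds). Time passes only in rows, so rows that repeat a pose let the fingers close. It gives the time, the measured TCP pose, the force, the opening and the grip force at its end, in the units of the state.
- r.sense(): the state, without advancing time (a new reading comes with each control period).
- r.get_image(name): name is "side" or "top"; returns (picture, depth): 480x640x3 uint8, red, green, blue; 480x640 float32, m along the optical axis (not along the pixel's ray), 0 where there is no reading.
- r.camera_info(name): a dict with "camera_matrix" (3x3 intrinsics, pixels), "dist" ([k1, k2, p1, p2, k3] as OpenCV has them; the pictures are not rectified), "world_from_camera" (4x4, takes a point from camera to world coordinates). Camera axes: x right, y up, looking along -z (the intrinsics and any distortion apply to the point x, -y, -z); pixel columns grow to the right and rows downward; lengths in m; the calibration is good to about 2 mm. A picture is of the moment at which its call begins. camera_info takes no time and is no camera call.
- r.hand_in(): hands the job in; it is judged then, once.
Trained networks look in the newest picture that a camera, given by its name, has taken for a name from the list of things; names that differ only in an ending like _2 or _b are one class to them, and where a whole thing is asked for, a point or a joint stands for the part that bears it (a point fixed in the world has none). Each returns a list of dicts, best first, with "confidence" (0 to 1); they miss things now and then, are a little off and sometimes report something else, mostly with a low value. They report only what shows in the picture. A call takes as long as a camera call. They do not tell look-alikes from the thing itself.
- r.spot_in(query, camera): "centre" ([x, y, z] in m, in world coordinates, good to about 4 mm: the middle of the surface that is visible of it).
The state is a dict: "clock": time; "joint_positions": joint angles; "qd": joint speeds; "effort": joint torques, N m; "position": TCP position; "tool_rot": TCP orientation; "ft_force": force on the tool from outside, world axes, zero at the start; "ft_torque": the same for the moment, N m; "opening": opening from 0.0 (shut) to 1.0 (fully open); "gripper_force": force on a finger pad.
Only numpy, scipy, OpenCV 4.12 (cv2) and the standard library are available. Lean on these libraries where they do the work, as an engineer would, in place of code of your own. Each camera call takes 0.05 s, during which the arm holds its last target. There are 200 camera calls.

### The job

The washed icing smoothers (there are two or three, with coloured grips) are to go into the low white drying dock: slide each one flat, lengthwise, from the open front under the lips of a bay of its own until it is fully home against the blower housing. When all are in, close the front with the blue gate: lower it so that both hinge sockets go right down over the two upright brass pintles together, its drip ledge facing outwards and its free end down in the small steel keeper, and let go of it. Then start the dryer by pressing the green spring pedal down to its stop and letting it come up again; leave the other things on the worktop where they are.

Things in the scene. Friction and masses are not known exactly. Their poses are not given: they have to be found in the camera images.
- dock: white drying dock, fixed. Origin under the middle of its bays; x from open front to back, y to its left. Base 5 mm thick, front edge x = -54 mm. Three bays at y = 68, 0, -68 mm (62 mm clear, grey walls 6 mm thick from x = -50 mm). Back stop: blower housing, face at x = +49 mm, 60 mm high. Steel hinge post front left, 118 mm high, y = 146 to 160 mm. Pedal at y = -190 mm.
- bay_left (a point): floor of the left bay, 5 mm above the worktop: a smoother fully home has its origin within 4 mm of this point, its length along the dock's x. Lips on the bay's walls (from x = -40 mm) overhang the smoother's long edges by 8 mm a side: undersides 14 mm, tops 18 mm above the worktop, 46 mm clear between them for the grip
- bay_middle (a point): the same for the middle bay
- bay_right (a point): the same for the right bay
- pintle_low (a point): foot of the lower brass pintle, on its bracket's top face 12 mm above the worktop, at x = -63, y = 128 mm of the dock: upright pin 10 mm in diameter, 20 mm high, the last 8 mm tapering to 3.6 mm. The brackets are 6 mm thick and reach from the post to y = 118 mm
- pintle_high (a point): foot of the upper pintle, 87 mm above the worktop, straight above the lower one; the same pin (tip at 107 mm)
- gate: blue framed clear gate leaf, loose, 0.35 kg, stands by itself. Origin: underside of the panel. Panel 10 mm thick (its x), y = -124 (free end) to +114 mm, 115 mm high. Drip ledge at the bottom on its -x side, 60 mm deep, 8 mm thick, y = -98 to 98 mm. Grip tab on top at y = 0: 10 mm thick, 44 mm wide, from 115 to 150 mm up. Two steel hinge sockets at y = +128 mm, 24 mm square, 16 mm high
- socket_low (a point): lower mouth of the gate's lower socket, on its bore's axis (13 mm above the gate's underside); bore 12.5 mm, vertical, right through. Hung, it meets point pintle_low
- socket_high (a point): lower mouth of the upper socket (88 mm above the gate's underside, y = +128 mm); hung, it meets point pintle_high
- gate_seat (a point): where the gate's origin lies when it hangs closed (x = -63, y = 0, on the worktop; its axes then agree with the dock's, its ledge rests on the worktop and its sockets end 1 mm above the brackets). To pass in from the front above the pins and the keeper and with the lower socket under the upper bracket, it must be 30 to 48 mm up (38 mm is best)
- keeper (a point): foot of the steel keeper that takes the gate's free end: two uprights 28 mm high at y = -112 to -130 mm of the dock, joined round the end, in front of and behind the gate's line, 18 mm clear between them
- pedal (a joint): hinge of the green pedal: 0 up, 0.28 rad fully down at its stop; a spring returns it (about 4.5 N on the pad at the stop)
- pedal_pad (a point): where to press: ribbed top of the green pedal (44 mm wide, 6 mm thick), 60 mm in front of its hinge, 38 mm above the worktop when up, sinking 17 mm to the stop; it swings about an axis along the dock's y
- smoother_red: white plastic icing smoother with upright red grip: flat plate 100 (its x) x 56 (its y) x 4 mm, corners cut back 8 mm along x and 6 mm along y; from its middle rises a grip bar 16 mm thick (along its x), 38 mm wide (along its y), top 52 mm above the underside. The same either way round. 0.12 kg. Origin: centre of the underside, z up. May be absent (None).
- smoother_yellow: white plastic icing smoother with upright yellow grip: flat plate 100 (its x) x 56 (its y) x 4 mm, corners cut back 8 mm along x and 6 mm along y; from its middle rises a grip bar 16 mm thick (along its x), 38 mm wide (along its y), top 52 mm above the underside. The same either way round. 0.12 kg. Origin: centre of the underside, z up. May be absent (None).
- smoother_orange: white plastic icing smoother with upright orange grip: flat plate 100 (its x) x 56 (its y) x 4 mm, corners cut back 8 mm along x and 6 mm along y; from its middle rises a grip bar 16 mm thick (along its x), 38 mm wide (along its y), top 52 mm above the underside. The same either way round. 0.12 kg. Origin: centre of the underside, z up. May be absent (None).
- tall_mug: green and white mug, 78 x 116 x 101 mm, bystander; origin centre of the underside
- salt: salt shaker with grey top, 44 x 44 x 90 mm, bystander; origin centre of the underside
- lemon: yellow lemon, 78 x 55 x 56 mm, bystander; origin at its underside
- pepper: spice jar with yellow lid, 42 x 42 x 96 mm, bystander; origin centre of the underside
Not all that is in view belongs to the job. What is shaped like the smoother_yellow but turquoise is not meant.

How it is judged (in metres and radians):
On the way, in this order (a step that is already met when the one before it is completed fails the run):
1. every smoother lies fully home in a bay ((horizontal distance between smoother_red and bay_left below 0.015 m or horizontal distance between smoother_red and bay_middle below 0.015 m or horizontal distance between smoother_red and bay_right below 0.015 m) and z of each of smoother_red, smoother_yellow, smoother_orange in the frame of dock below 0.012 m and angle between each of smoother_red, smoother_yellow, smoother_orange's own z axis and vertical below 0.08 rad and angle between the x axis of each of smoother_red, smoother_yellow, smoother_orange and the x axis of dock, either way round below 0.15 rad and (horizontal distance between smoother_yellow and bay_left below 0.015 m or horizontal distance between smoother_yellow and bay_middle below 0.015 m or horizontal distance between smoother_yellow and bay_right below 0.015 m) and (horizontal distance between smoother_orange and bay_left below 0.015 m or horizontal distance between smoother_orange and bay_middle below 0.015 m or horizontal distance between smoother_orange and bay_right below 0.015 m)), for 0.2 s.
2. the gate hangs closed, both sockets fully down on their pintles (horizontal distance between socket_low and pintle_low below 0.004 m and horizontal distance between socket_high and pintle_high below 0.004 m and z of socket_low in the frame of pintle_low below 0.006 m and z of socket_high in the frame of pintle_high below 0.006 m and angle between gate's own z axis and vertical below 0.07 rad and angle between the x axis of gate and the x axis of dock, either way round below 0.07 rad), for 0.2 s.
3. with smoothers and gate so in place, the pedal is pressed down to its stop (all of step 1 and all of step 2 and value of joint pedal above 0.255 rad), for 0.1 s.
At the end, for the whole second after the job is handed in: Smoothers flat in bays (15 mm of the bay point in plan, under 12 mm up, 0.15 rad along it); gate hung: sockets within 4 mm of pintles in plan and 6 mm of their feet in height, upright and in line with the dock to 0.07 rad; pedal was pressed to its stop and is up (under 0.05 rad) (all of step 1 and all of step 2 and value of joint pedal below 0.05 rad); the robot touches nothing.
It fails at once if the mug, salt shaker, spice jar or lemon is shoved away or knocked over (distance of any of tall_mug, salt, lemon, pepper from where it was at the start of the episode above 0.05 m or angle between any of tall_mug, salt, pepper's own z axis and vertical above 0.6 rad).
Of smoother_red, smoother_yellow, smoother_orange only 2 to 3 are there at a start; the rules pass over those that are not, and their reading is None.
At some moment in a run one of smoother_red, smoother_yellow, smoother_orange, gate may be knocked a few centimetres aside while the robot is not near it.
Once in a run the grip may slacken for a moment while it holds something.
It also fails if it takes over 210 s, if anything falls off the work surface, if the arm or the gripper's body presses on something with over 40 N, if the wrist force passes 120 N, or if a joint passes its speed limit or range.

## Working session

There is one attempt and no reset: what is moved stays moved. The work goes in short steps, Python scripts to look and compute and a tool call to move; the robot and the scene stay as the last step left them, time stands still between calls to the robot, and variables do not carry over. Pictures are saved under pics/ and viewed, at most 14 in all, crops included, and the job is handed in when it is done.

Besides the shell and the picture viewer there is one more tool, called as name(argument=value, ...) on one line, values as JSON. arm_command: Moves the arm, as the interface text tells. Its arguments: {"type":"object","properties":{"motion":{"type":"array","items":{"type":"array"}},"squeeze":{"type":"number"}},"required":["motion"]}

```bash
ls; mkdir -p pics
python3 - <<'E'
from rig import r
import cv2,numpy as np
print(r.sense(), r.finger_overhang)
for c in("top","side"):
    im,d=r.get_image(c); cv2.imwrite(f"pics/{c}0.png",im[:,:,::-1]); np.save(f"pics/{c}0.npy",d)
    i=r.camera_info(c); print(c,{k:np.round(v,4).tolist() for k,v in i.items()})
    for q in["dock","gate","smoother_red","smoother_yellow","smoother_orange","tall_mug","salt","lemon","pepper","pedal_pad","keeper","socket_high"]:
        try: print(q,[(np.round(o["centre"],3).tolist(),round(o["confidence"],2)) for o in r.spot_in(q,c)])
        except Exception as e: print(q,e)
E
```

```text
pics
{'clock': 0.0, 'joint_positions': array([-79.96661697,  34.38303455,  -0.14761114,  91.68193758,
         0.10186058,  54.02153409,  -4.5697159 ]), 'qd': array([ 0.02748114,  0.00690407,  0.01026577, -0.04077439, -0.07421989,
        0.02212531,  0.03389383]), 'effort': array([ 1.07983884e-03, -7.65068865e+01,  1.49740141e+00, -2.52341920e+01,
       -5.24585636e-02,  1.70807069e-02,  1.63285886e-04]), 'position': array([0.18051645, 0.70168437, 0.23177187]), 'tool_rot': array([-1.79913820e+02,  5.86461567e-03,  1.65578692e+02]), 'ft_force': array([ 0.45935738, -0.1302095 , -0.199755  ]), 'ft_torque': array([0.01541517, 0.03018275, 0.01892054]), 'gripper_force': 0.0, 'opening': 1.0008789213711555} 0.014
top {'camera_matrix': [[521.466, 0.0, 320.1744], [0.0, 521.466, 245.4875], [0.0, 0.0, 1.0]], 'dist': [-0.0818, 0.0, 0.0, 0.0, 0.0], 'world_from_camera': [[-0.0011, 0.9828, -0.1849, 0.3051], [-0.9999, 0.0009, 0.0111, 0.0487], [0.0111, 0.1849, 0.9827, 1.2919], [0.0, 0.0, 0.0, 1.0]]}
dock [([0.615, -0.002, 0.013], 0.55), ([0.598, -0.166, 0.034], 0.18)]
gate [([0.753, 0.297, 0.052], 0
[... 915 characters left out ...]
.018, 0.01], 0.64)]
gate [([0.533, -0.295, 0.016], 0.68)]
smoother_red [([0.474, 0.414, 0.008], 0.61)]
smoother_yellow [([0.251, 0.34, 0.004], 0.89), ([0.413, 0.295, 0.0], 0.71), ([0.615, -0.016, 0.013], 0.39), ([0.772, 0.16, 0.067], 0.31)]
smoother_orange [([0.545, 0.309, 0.005], 0.97)]
tall_mug [([0.735, 0.271, 0.068], 0.88), ([0.595, -0.166, 0.039], 0.71)]
salt [([0.727, -0.338, 0.058], 0.87)]
lemon [([0.768, -0.246, 0.047], 0.74)]
pepper [([0.774, 0.158, 0.069], 0.63)]
pedal_pad [([0.597, -0.167, 0.038], 0.57), ([0.614, -0.021, 0.012], 0.57)]
keeper [([0.611, -0.019, 0.011], 0.61)]
socket_high [([0.536, -0.289, 0.017], 0.65), ([0.599, -0.162, 0.036], 0.62), ([0.614, -0.017, 0.014], 0.2)]
```

View pics/top0.png

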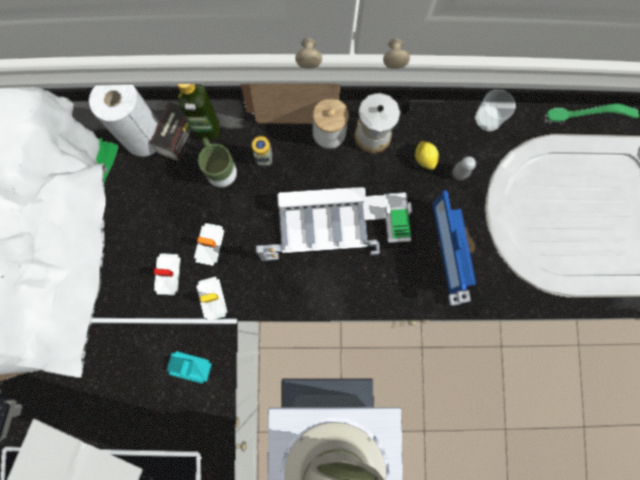

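View pics/side0.png

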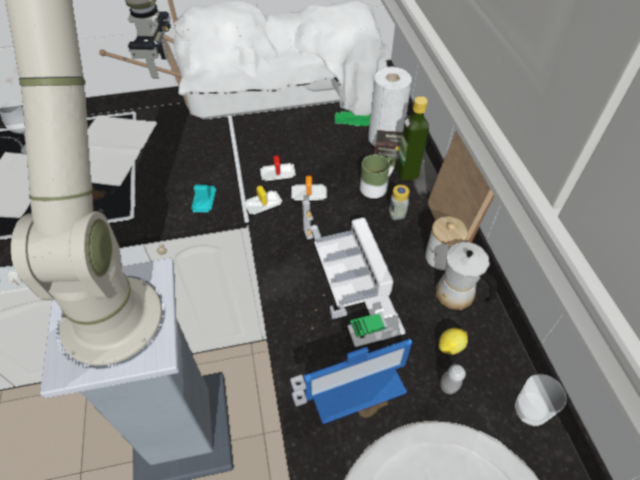

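Top picture: red smoother (165,273), orange (208,243), yellow (209,297). The turquoise look-alike at (188,367) is not meant. Dock is at (322,220), pedal at (399,222), and gate at (455,248) with its sockets near the robot (459,297). Next I'll fit the poses by registering the known shapes to the depth.

```bash
cat > h.py <<'E'
import numpy as np, cv2
from scipy.optimize import least_squares
from rig import r
def cloud(cam,im,d):
    i=r.camera_info(cam);K=np.array(i["camera_matrix"]);T=np.array(i["world_from_camera"])
    v,u=np.mgrid[:480,:640]; uv=np.stack([u,v],-1).reshape(-1,1,2).astype(np.float64)
    n=cv2.undistortPoints(uv,K,np.array(i["dist"])).reshape(480,640,2)
    P=np.stack([n[...,0]*d,-n[...,1]*d,-d],-1)@T[:3,:3].T+T[:3,3]
    P[d<=0]=np.nan
    return P
def snap(tag=None):
    out={}
    for c in("top","side"):
        im,d=r.get_image(c)
        if tag: cv2.imwrite(f"pics/{c}{tag}.png",im[:,:,::-1])
        out[c]=(im,cloud(c,im,d))
    return out
def B(x0,x1,y0,y1,z0,z1): return np.array([x0,x1,y0,y1,z0,z1])/1e3
GATE=[B(-5,5,-124,114,0,115),B(-65,-5,-98,98,0,8),B(-5,5,-22,22,115,150),B(-12,12,116,140,13,29),B(-12,12,116,140,88,104)]
SM=[B(-50,50,-28,28,0,4),B(-8,8,-19,19,4,52)]
DOCK=[B(-54,49,-105,105,0,5),B(49,69,-105,105,0,60)]+[B(-50,49,y-3,y+3,5,14) for y in(-102,-34,34,102)]+[B(-40,49,y-11,y+11,14,18) for y in(-34,34)]+[B(-40,49,94,105,14,18),B(-40,49,-105,-94,14,18)]+[B(-70,-56,146,160,0,118),B(-68,-58,118,146,6,12),B(-68,-58,118,146,81,87)]
def sdf(P,boxes):
    ds=[]
    for b in boxes:
        c=(b[::2]+b[1::2])/2;hw=(b[1::2]-b[::2])/2
        q=abs(P-c)-hw
        ds.append(np.linalg.norm(np.maximum(q,0),axis=1)+np.minimum(q.max(1),0))
    return np.min(ds,0)
def fit(P,boxes,x0,z=0.,f=.004):
    def res(p):
        c,s=np.cos(p[2]),np.sin(p[2]);R=np.array([[c,-s,0],[s,c,0],[0,0,1]])
        return sdf((P-[p[0],p[1],z])@R,boxes)
    s=least_squares(res,x0,loss="cauchy",f_scale=f,x_scale=[.01,.01,.05],diff_step=1e-4)
    rr=abs(res(s.x));return s.x,np.median(rr)*1e3,(rr<.005).mean()
def crop(P,c,rad,z0,z1,extra=None):
    Q=P.reshape(-1,3); m=np.isfinite(Q).all(1)&(np.hypot(Q[:,0]-c[0],Q[:,1]-c[1])<rad)&(Q[:,2]>z0)&(Q[:,2]<z1)
    return Q[m]
E
python3 - <<'E'
from h import *
s=snap("1")
S={"red":(.469,.413),"yellow":(.406,.302),"orange":(.542,.309)}
def tabz(c):
    Q=crop(s[c][1],(.5,.3),.25,-.03,.001+.02); return np.median(Q[:,2])
for c in s: print(c,"table z",tabz(c))
for nm in("top","side","both"):
    Ps=[s[nm][1]] if nm!="both" else [s["top"][1],s["side"][1]]
    g=lambda *a: np.vstack([crop(P,*a) for P in Ps])
    def best(pts,boxes,c,yaws):
        o=[fit(pts,boxes,[*c,y]) for y in yaws]; return max(o,key=lambda t:(t[2],-t[1]))
    for k,c in S.items():
        b=best(g(c,.065,.003,.06),SM,c,np.radians([-60,-30,0,30,60,90])); print(nm,k,len(g(c,.065,.003,.06)),np.round(b[0][:2],4),round(np.degrees(b[0][2]),2),b[1:])
    b=best(g((.53,-.28),.16,.006,.155),GATE,(.53,-.27),np.radians([60,75,90,105,120,-90])); print(nm,"gate",np.round(b[0][:2],4),round(np.degrees(b[0][2]),2),b[1:])
    b=best(g((.615,.02),.2,.004,.125),DOCK,(.61,0),np.radians([-10,0,10])); print(nm,"dock",np.round(b[0][:2],4),round(np.degrees(b[0][2]),2),b[1:])
E
```

```text
top table z 0.0005507468642298452
side table z 0.00010193150846526944
top red 731 [0.4749 0.4172] -2.46 (np.float64(1.5135297014310414), np.float64(0.8030095759233926))
top yellow 763 [0.4121 0.3041] 8.12 (np.float64(1.8131447825913607), np.float64(0.7981651376146789))
top orange 769 [0.5514 0.3142] -14.09 (np.float64(1.5464252239618705), np.float64(0.8088426527958388))
top gate [ 0.5366 -0.2782] 98.22 (np.float64(1.7506610868107457), np.float64(0.7466422466422467))
top dock [0.5942 0.0232] 4.3 (np.float64(3.069329724155785), np.float64(0.5944395410414828))
side red 351 [0.4747 0.4157] -0.88 (np.float64(1.255897675578991), np.float64(0.9316239316239316))
side yellow 454 [0.4126 0.302 ] 15.05 (np.float64(1.0203107263977302), np.float64(0.8920704845814978))
side orange 368 [0.5509 0.3127] -6.43 (np.float64(1.2189043356796454), np.float64(0.8994565217391305))
side gate [ 0.5353 -0.2759] 98.26 (np.float64(1.4800806026241606), np.float64(0.8150066844919787))
side dock [0.5931 0.0215] 4.23 (np.float64(2.406394143453457), np.float64(0.6490463215258856))
both red 1082 [0.4749 0.4166] -2.09 (np.float64(1.4620210314238695), np.float64(0.8484288354898336))
both yellow 1217 [0.4126 0.3027] 12.64 (np.float64(1.5161422102669722), np.float64(0.8266228430566968))
both orange 1137 [0.551  0.3135] -12.41 (np.float64(1.5464252239618705), np.float64(0.8372911169744943))
both gate [ 0.536  -0.2767] 98.25 (np.float64(1.7828640617784153), np.float64(0.7912526997840172))
both dock [0.5937 0.0223] 4.19 (np.float64(2.788092958871409), np.float64(0.6190360074778509))
```

```bash
cat >> h.py <<'E'
def proj(cam,W):
    i=r.camera_info(cam);T=np.linalg.inv(np.array(i["world_from_camera"]))
    C=np.asarray(W)@T[:3,:3].T+T[:3,3]; C=C*[1,-1,-1]
    return cv2.projectPoints(C.reshape(-1,1,3),np.zeros(3),np.zeros(3),np.array(i["camera_matrix"]),np.array(i["dist"]))[0].reshape(-1,2)
def toW(p,L,z=0.):
    c,s=np.cos(p[2]),np.sin(p[2]);L=np.asarray(L,float)
    return L@np.array([[c,-s,0],[s,c,0],[0,0,1]]).T+[p[0],p[1],z]
def draw(img,cam,p,boxes,s,o,col=(255,0,255),z=0.):
    for b in boxes:
        V=np.array([[b[i],b[2+j],b[4+k]] for i in(0,1) for j in(0,1) for k in(0,1)])
        q=(proj(cam,toW(p,V,z))-o)*s
        for a in range(8):
            for m in(1,2,4):
                if not a&m: cv2.line(img,tuple(int(t) for t in q[a]),tuple(int(t) for t in q[a|m]),col,1,cv2.LINE_AA)
def smyaw(im,cam,c):
    """yaw of a smoother: rectangle round the bright plate, mapped to z=4mm"""
    q=proj(cam,[[c[0],c[1],.004]])[0]; hsv=cv2.cvtColor(im,cv2.COLOR_RGB2HSV)
    m=((hsv[...,2]>110)).astype(np.uint8); yy,xx=np.mgrid[:480,:640]; m[np.hypot(xx-q[0],yy-q[1])>34]=0
    n,l,st,ce=cv2.connectedComponentsWithStats(m); k=1+np.argmax(st[1:,4])
    v,u=np.nonzero(l==k); i=r.camera_info(cam);T=np.array(i["world_from_camera"])
    n=cv2.undistortPoints(np.stack([u,v],-1).reshape(-1,1,2).astype(float),np.array(i["camera_matrix"]),np.array(i["dist"])).reshape(-1,2)
    D=np.stack([n[:,0],-n[:,1],-np.ones(len(n))],-1)@T[:3,:3].T
    W=T[:3,3]+D*((.004-T[2,3])/D[:,2:])
    return cv2.minAreaRect((W[:,:2]*1000).astype(np.float32))
E
python3 - <<'E'
from h import *
s=snap("2")
D=[.5937,.0223,np.radians(4.19)]
for k,c in {"red":(.4749,.4166),"yellow":(.4126,.3027),"orange":(.551,.3135)}.items():
    for cam in s: print(k,cam,smyaw(s[cam][0],cam,c))
    P=crop(s["top"][1],c,.05,.04,.056); Q=crop(s["side"][1],c,.05,.02,.056)
    print(' grip top', P.mean(0).round(4), len(P), cv2.minAreaRect((np.vstack([P])[:,:2]*1000).astype(np.float32)))
# post
for cam in s:
    P=crop(s[cam][1],toW(D,[[-.063,.14,0]])[0],.06,.105,.13); print(cam,"post top",P.mean(0).round(4),P.min(0).round(4),P.max(0).round(4),len(P))
o=np.array([245,170]);S=4
a=cv2.resize(s["top"][0][170:270,245:420,::-1],None,fx=S,fy=S,interpolation=cv2.INTER_CUBIC); a2=a.copy(); draw(a2,"top",D,DOCK,S,o)
b=cv2.resize(s["side"][0][185:350,290:420,::-1],None,fx=S,fy=S,interpolation=cv2.INTER_CUBIC); draw(b,"side",D,DOCK,S,np.array([290,185]))
cv2.imwrite("pics/d1.png",a2);cv2.imwrite("pics/d2.png",cv2.resize(b,None,fx=.9,fy=.9))
E
```

```text
red top ((475.8685302734375, 418.7414245605469), (64.1976089477539, 104.0611572265625), 88.28987121582031)
red side ((476.517333984375, 417.69000244140625), (108.24736022949219, 102.8266372680664), 41.35072708129883)
 grip top [0.474  0.4167 0.0505] 113 ((474.5823974609375, 416.8982849121094), (39.052494049072266, 16.665498733520508), 87.12623596191406)
yellow top ((410.5137023925781, 304.07952880859375), (113.6512680053711, 130.994873046875), 0.2536780834197998)
yellow side ((410.0018310546875, 329.62005615234375), (115.63751220703125, 189.04376220703125), 0.3131321370601654)
 grip top [0.4131 0.303  0.0504] 110 ((413.688720703125, 303.605224609375), (16.39347267150879, 38.17750549316406), 15.301448822021484)
orange top ((551.9210815429688, 315.963623046875), (63.265567779541016, 104.54608917236328), 78.03361511230469)
orange side ((545.2396850585938, 284.6417236328125), (196.75283813476562, 103.50823974609375), 77.86683654785156)
 grip top [0.5508 0.314  0.05  ] 107 ((551.39892578125, 315.1124572753906), (39.11191940307617, 16.555370330810547), 77.01583099365234)
top post top [0.5171 0.1726 0.117 ] [0.5099 0.1465 0.1074] [0.5248 0.1803 0.1231] 50
side post top [0.5164 0.1709 0.1143] [0.5092 0.1643 0.1052] [0.5252 0.1795 0.1219] 45
```

View pics/d1.png

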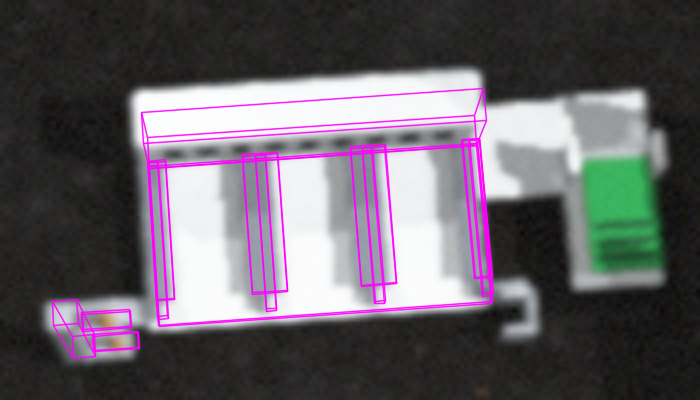

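View pics/d2.png

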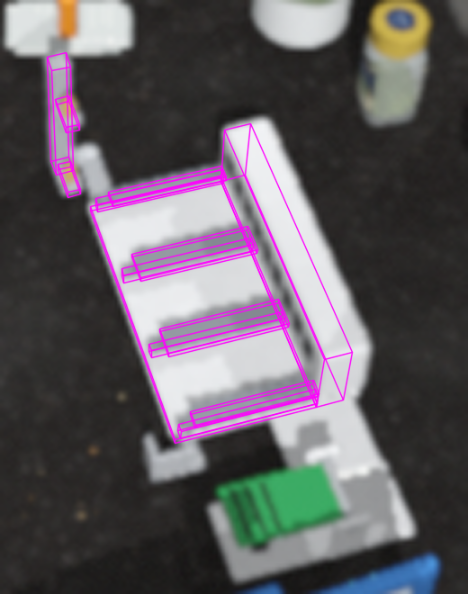

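Pictures: the model outline matches the dock base in both views. The grey bands look partly like shadow, so I'll check the wall and pintle positions directly: brass pixels near crop (105,320) and (117,343), and the lip heights.

Run:
```python
from h import *
s=snap()
D=[.5937,.0223,np.radians(4.19)]
c,sn=np.cos(D[2]),np.sin(D[2]);R=np.array([[c,-sn,0],[sn,c,0],[0,0,1]])
for cam in s:
    P=s[cam][1].reshape(-1,3);L=(P-[D[0],D[1],0])@R*1000
    m=np.isfinite(L).all(1)&(L[:,0]>-35)&(L[:,0]<35)&(abs(L[:,1])<125)
    bins=np.arange(-124,126,4);idx=np.digitize(L[m][:,1],bins)
    z=L[m][:,2];print(cam,"y:z",[(int(bins[i-1]+2),round(float(np.median(z[idx==i])),0)) for i in range(1,len(bins)) if (idx==i).any()])
    m=np.isfinite(L).all(1)&(abs(L[:,1])<20)&(abs(L[:,0])<110)
    bins=np.arange(-80,110,3);idx=np.digitize(L[m][:,0],bins);z=L[m][:,2]
    print(cam,"x:z",[(int(bins[i-1]+1.5),round(float(np.median(z[idx==i])),0)) for i in range(1,len(bins)) if (idx==i).any()])
    # brass pixels
    im=s[cam][0];h=cv2.cvtColor(im,cv2.COLOR_RGB2HSV)
    for nm,z0 in(("low",.012),("high",.087)):
        f,t=proj(cam,toW(D,[[-.063,.128,z0],[-.063,.128,z0+.02]])); print(cam,nm,"foot",f.round(1),"tip",t.round(1))
    q=proj(cam,toW(D,[[-.063,.128,.06]]))[0].astype(int)
    w=h[q[1]-22:q[1]+22,q[0]-22:q[0]+22]; m=(w[...,0]>8)&(w[...,0]<28)&(w[...,1]>70)&(w[...,2]>70)
    v,u=np.nonzero(m);print("brass px",[(int(a+q[0]-22),int(b+q[1]-22)) for a,b in zip(u,v)])
```

```text
top y:z [(-122, 798.0), (-118, 799.0), (-114, 801.0), (-110, 801.0), (-106, 799.0), (-102, 803.0), (-98, 801.0), (-94, 796.0), (-90, 798.0), (-86, 791.0), (-82, 794.0), (-78, 804.0), (-74, 812.0), (-70, 810.0), (-66, 812.0), (-62, 814.0), (-58, 813.0), (-54, 811.0), (-50, 807.0), (-46, 805.0), (-42, 800.0), (-38, 797.0), (-34, 797.0), (-30, 796.0), (-26, 800.0), (-22, 798.0), (-18, 787.0), (-14, 769.0), (-10, 797.0), (-6, 797.0), (-2, 799.0), (2, 798.0), (6, 800.0), (10, 799.0), (14, 798.0), (18, 807.0), (22, 809.0), (26, 812.0), (30, 813.0), (34, 814.0), (38, 812.0), (42, 810.0), (46, 806.0), (50, 797.0), (54, 799.0), (58, 798.0), (62, 798.0), (66, 797.0), (70, 798.0), (74, 800.0), (78, 796.0), (82, 798.0), (86, 796.0), (90, 798.0), (94, 796.0), (98, 796.0), (102, 796.0), (106, 798.0), (110, 798.0), (114, 797.0), (118, 796.0), (122, 796.0)]
top x:z [(-78, -1.0), (-75, 0.0), (-72, -0.0), (-69, 0.0), (-66, -0.0), (-63, -0.0), (-60, 1.0), (-57, 2.0), (-54, 5.0), (-51, 5.0), (-48, 5.0), (-45, 5.0), (-42, 4.0), (-39, 5.0), (-36, 5.0), (-33, 5.0), (-30, 5.0), (-27, 6.0), (-24, 5.0), (-21,
[... 1943 characters left out ...]
4, 33.0), (47, 35.0), (50, 59.0), (53, 60.0), (56, 61.0), (59, 60.0), (62, 61.0), (65, 59.0), (68, 61.0), (71, 59.0), (74, 59.0), (77, 59.0), (80, 58.0), (83, 56.0), (101, 3.0), (104, -1.0), (107, -0.0)]
side low foot [309.7 235.2] tip [309.5 230.5]
side high foot [309.2 217.1] tip [309. 212.]
brass px [(307, 212), (308, 212), (309, 212), (310, 212), (311, 212), (307, 213), (308, 213), (309, 213), (310, 213), (307, 214), (308, 214), (309, 214), (310, 214), (307, 215), (308, 215), (309, 215), (310, 215), (308, 216), (309, 216), (308, 230), (309, 230), (308, 231), (309, 231), (310, 231), (308, 232), (309, 232), (310, 232), (308, 233), (309, 233), (310, 233), (308, 234), (309, 234), (310, 234)]
```

Run:
```python
from h import *
s=snap()
D0=np.array([.5937,.0263,np.radians(4.2)])
DK=[b for b in DOCK if b[1]<.06 and b[0]>-.06]
DK=[b for b in DK if b[1]!=.069]; POST=DOCK[-3:]
HO=[B(49,85,-140,140,0,60)]
from itertools import product
for cam in("top","side","both"):
    Ps=[s[cam][1]] if cam!="both" else [s["top"][1],s["side"][1]]
    P=np.vstack([p.reshape(-1,3) for p in Ps]);P=P[np.isfinite(P).all(1)&(P[:,2]<.125)&(P[:,2]>-.01)]
    def loc(D):
        c,sn=np.cos(D[2]),np.sin(D[2]);return (P-[D[0],D[1],0])@np.array([[c,-sn,0],[sn,c,0],[0,0,1]])
    D=D0
    for it in range(3):
        L=loc(D); m=(abs(L[:,1])<.118)&(L[:,0]>-.07)&(L[:,0]<.046)&(L[:,2]<.022)&(L[:,2]>-.003)
        m|=(abs(L[:,1])<.09)&(L[:,0]>.046)&(L[:,0]<.08)&(L[:,2]>.02)
        m|=(L[:,1]>.112)&(L[:,1]<.165)&(L[:,0]>-.08)&(L[:,0]<-.045)&(L[:,2]>.03)
        f=fit(P[m],DK+HO+POST+[B(-300,300,-300,300,-20,0)],D,f=.0015);D=f[0]
    print(cam,D[:2].round(4),np.degrees(D[2]).round(2),f[1:],m.sum())
    L=loc(D)*1000;mm=(L[:,0]>-32)&(L[:,0]<35)&(abs(L[:,1])<125)&(L[:,2]<30)
    bins=np.arange(-124,126,4);idx=np.digitize(L[mm][:,1],bins);z=L[mm][:,2]
    print("y:z",[(int(bins[i-1]+2),int(round(float(np.median(z[idx==i]))))) for i in range(1,len(bins)) if (idx==i).any()])
    print("pins",toW(D,[[-.063,.128,.0]]).round(4))
```

```text
top [0.5924 0.0264] 4.29 (np.float64(1.3759293193544606), np.float64(0.965485418973791)) 5418
y:z [(-122, 2), (-118, 1), (-114, 2), (-110, 2), (-106, 9), (-102, 18), (-98, 18), (-94, 18), (-90, 5), (-86, 6), (-82, 5), (-78, 5), (-74, 4), (-70, 5), (-66, 6), (-62, 6), (-58, 5), (-54, 6), (-50, 5), (-46, 7), (-42, 18), (-38, 18), (-34, 18), (-30, 18), (-26, 18), (-22, 5), (-18, 5), (-14, 5), (-10, 5), (-6, 5), (-2, 5), (2, 6), (6, 5), (10, 5), (14, 5), (18, 6), (22, 6), (26, 19), (30, 17), (34, 19), (38, 18), (42, 18), (46, 6), (50, 6), (54, 6), (58, 6), (62, 5), (66, 6), (70, 5), (74, 5), (78, 4), (82, 5), (86, 6), (90, 5), (94, 17), (98, 19), (102, 19), (106, 7), (110, 0), (114, 0), (118, 0), (122, 1)]
pins [[0.52   0.1493 0.    ]]
side [0.591 0.025] 4.19 (np.float64(1.1793453312194841), np.float64(0.9829700272479565)) 4404
y:z [(-122, 1), (-118, 0), (-114, 1), (-110, 1), (-106, 9), (-102, 16), (-98, 17), (-94, 17), (-90, 16), (-86, 10), (-82, 5), (-78, 5), (-74, 5), (-70, 5), (-66, 4), (-62, 4), (-58, 5), (-54, 5), (-50, 5), (-46, 6), (-42, 13), (-38, 16), (-34, 17), (-30, 18), (-26
[... 417 characters left out ...]
656778182), np.float64(0.9734107579462102)) 9816
y:z [(-122, 1), (-118, 1), (-114, 2), (-110, 1), (-106, 8), (-102, 17), (-98, 17), (-94, 18), (-90, 10), (-86, 5), (-82, 5), (-78, 5), (-74, 4), (-70, 5), (-66, 5), (-62, 5), (-58, 5), (-54, 5), (-50, 5), (-46, 6), (-42, 17), (-38, 17), (-34, 18), (-30, 18), (-26, 18), (-22, 14), (-18, 5), (-14, 6), (-10, 5), (-6, 5), (-2, 5), (2, 6), (6, 5), (10, 5), (14, 5), (18, 5), (22, 6), (26, 17), (30, 17), (34, 18), (38, 18), (42, 18), (46, 13), (50, 6), (54, 6), (58, 5), (62, 5), (66, 5), (70, 5), (74, 5), (78, 4), (82, 5), (86, 6), (90, 6), (94, 16), (98, 17), (102, 18), (106, 15), (110, 0), (114, 1), (118, 0), (122, 1)]
pins [[0.5195 0.1484 0.    ]]
```

```bash
cat >> h.py <<'E'
DP=np.array([.5917,.0257,np.radians(4.22)])
def dk(x,y): return toW(DP,[[x/1e3,y/1e3,0]])[0][:2]
def plan(*tg):
    """tg: (x,y,z,yawdeg) world targets; prints shift/twist numbers from the present pose and rows needed"""
    s=r.sense();p=s["position"];y=np.radians(s["tool_rot"][2]);a,b=np.cos(y),np.sin(y)
    print("t",round(s["clock"],2),"pos",p.round(4),"rot",s["tool_rot"].round(2),"F",s["ft_force"].round(1),"open",round(s["opening"]*93,1),"g",round(s["gripper_force"],1))
    last=p;ly=s["tool_rot"][2]
    for t in tg:
        d=np.array(t[:3])-p; sh=np.array([a*d[0]+b*d[1],b*d[0]-a*d[1],-d[2]])/.4
        th=-((t[3]-s["tool_rot"][2]+180)%360-180)
        n=max(np.linalg.norm(np.array(t[:3])-last)/.0417,abs((t[3]-ly+180)%360-180)/7.16)
        print([round(v,4) for v in sh],round(np.radians(th)/2,4),"rows",round(n,1));last=np.array(t[:3]);ly=t[3]
E
python3 -c "
from h import *
plan((.551,.3143,.16,77.6),(.551,.3143,.034,77.6))"
```

```text
t 1.7 pos [0.1806 0.7021 0.2326] rot [-180.      0.    165.58] F [-0.2  0.2 -1.4] open 92.9 g 0.0
[np.float64(-1.1383), np.float64(-0.7084), np.float64(0.1816)] 0.7677 rows 13.0
[np.float64(-1.1383), np.float64(-0.7084), np.float64(0.4966)] 0.7677 rows 3.0
```

arm_command(motion=[[-1, [-0.08, -0.05, 0.01], 0.06], [-1, [-0.16, -0.1, 0.03], 0.12], [-1, [-0.24, -0.15, 0.04], 0.18], [-1, [-0.32, -0.2, 0.05], 0.24], [-1, [-0.4, -0.25, 0.06], 0.3], [-1, [-0.48, -0.3, 0.07], 0.36], [-1, [-0.56, -0.35, 0.09], 0.42], [-1, [-0.64, -0.4, 0.1], 0.48], [-1, [-0.72, -0.45, 0.11], 0.54], [-1, [-0.8, -0.5, 0.12], 0.6], [-1, [-0.88, -0.55, 0.14], 0.66], [-1, [-0.94, -0.59, 0.15], 0.72], [-1, [-0.94, -0.59, 0.15], 0.765], [-1, [-0.94, -0.59, 0.15], 0.765]])

```text
clock: 2.87
position: [0.4874, 0.3781, 0.1725]
tool_rot: [180.0, 0.0, 77.5]
ft_force: [-0.3, 0.3, -0.2]
opening: 1.004
gripper_force: 0.0
```

```bash
python3 -c "
from h import *
plan((.551,.3143,.10,77.6),(.551,.3143,.034,77.6))"
```

```text
t 2.87 pos [0.4874 0.3781 0.1725] rot [1.7997e+02 4.0000e-02 7.7470e+01] F [-0.3  0.3 -0.2] open 93.4 g 0.0
[np.float64(-0.1212), np.float64(0.1898), np.float64(0.1813)] -0.0011 rows 2.8
[np.float64(-0.1212), np.float64(0.1898), np.float64(0.3463)] -0.0011 rows 1.6
```

arm_command(motion=[[-1, [-0.06, 0.095, 0.0], 0], [-1, [-0.121, 0.19, 0.0], 0], [-1, [-0.121, 0.19, 0.1], 0], [-1, [-0.121, 0.19, 0.2], 0], [-1, [-0.121, 0.19, 0.28], 0], [-1, [-0.121, 0.19, 0.346], 0], [-1, [-0.121, 0.19, 0.346], 0], [1, [-0.121, 0.19, 0.346], 0], [1, [-0.121, 0.19, 0.346], 0], [1, [-0.121, 0.19, 0.346], 0], [1, [-0.121, 0.19, 0.346], 0], [1, [-0.121, 0.19, 0.346], 0], [1, [-0.121, 0.19, 0.346], 0], [1, [-0.121, 0.19, 0.346], 0], [1, [-0.121, 0.19, 0.346], 0]], squeeze=35)

```text
clock: 4.12
position: [0.5502, 0.3168, 0.0346]
tool_rot: [180.0, -0.0, 77.9]
ft_force: [-0.6, 0.0, -0.1]
opening: 0.475
gripper_force: 0.0
```

```bash
python3 -c "
from h import *
a=dk(-128,68);b=dk(0,68)
plan((.551,.3143,.165,77.6),(*a,.165,94.2),(*a,.0408,94.2))"
```

```text
t 4.12 pos [0.5502 0.3168 0.0346] rot [ 1.7998e+02 -2.0000e-02  7.7920e+01] F [-0.6  0.  -0.1] open 44.2 g 0.0
[np.float64(-0.0057), np.float64(0.0031), np.float64(-0.3261)] 0.0028 rows 3.1
[np.float64(-0.6166), np.float64(-0.1012), np.float64(-0.3261)] -0.1421 rows 5.9
[np.float64(-0.6166), np.float64(-0.1012), np.float64(-0.0156)] -0.1421 rows 3.0
```

arm_command(motion=[[1, [-0.006, 0.003, 0.0], 0], [1, [-0.006, 0.003, 0.0], 0], [1, [-0.006, 0.003, 0.0], 0], [1, [-0.006, 0.003, 0.0], 0], [1, [-0.006, 0.003, 0.0], 0], [1, [-0.006, 0.003, 0.0], 0], [1, [-0.006, 0.003, 0.0], 0], [1, [-0.006, 0.003, 0.0], 0]])

```text
clock: 4.78
position: [0.5508, 0.3141, 0.0342]
tool_rot: [-180.0, 0.0, 77.9]
ft_force: [-0.2, 0.5, -0.6]
opening: 0.171
gripper_force: 35.0
```

```bash
python3 -c "
from h import *
a=dk(-128,68);b=dk(0,68)
plan((.551,.3143,.165,77.6),(*a,.165,94.2),(*a,.0408,94.2))"
```

```text
t 4.78 pos [0.5508 0.3141 0.0342] rot [-180.      0.     77.92] F [-0.2  0.5 -0.6] open 15.9 g 35.0
[np.float64(0.0006), np.float64(0.0004), np.float64(-0.327)] 0.0028 rows 3.1
[np.float64(-0.6103), np.float64(-0.104), np.float64(-0.327)] -0.1421 rows 5.9
[np.float64(-0.6103), np.float64(-0.104), np.float64(-0.0165)] -0.1421 rows 3.0
```

arm_command(motion=[[1, [0, 0, -0.1], 0], [1, [0, 0, -0.2], 0], [1, [0, 0, -0.3], 0], [1, [0, 0, -0.327], 0], [1, [-0.1, -0.02, -0.327], -0.025], [1, [-0.2, -0.035, -0.327], -0.05], [1, [-0.3, -0.05, -0.327], -0.075], [1, [-0.4, -0.07, -0.327], -0.1], [1, [-0.5, -0.085, -0.327], -0.12], [1, [-0.58, -0.1, -0.327], -0.142], [1, [-0.61, -0.104, -0.327], -0.142], [1, [-0.61, -0.104, -0.327], -0.142], [1, [-0.61, -0.104, -0.25], -0.142], [1, [-0.61, -0.104, -0.18], -0.142], [1, [-0.61, -0.104, -0.11], -0.142], [1, [-0.61, -0.104, -0.05], -0.142], [1, [-0.61, -0.104, -0.0165], -0.142], [1, [-0.61, -0.104, -0.0165], -0.142], [1, [-0.61, -0.104, -0.0165], -0.142]])

```text
clock: 6.37
position: [0.4592, 0.0851, 0.0401]
tool_rot: [-179.9, -0.0, 94.2]
ft_force: [-0.0, -1.1, -0.9]
opening: 0.171
gripper_force: 35.0
```

Run:
```python
from h import *
for x in(-60,-30,0): plan((*dk(x,68),.0408,94.2))
s=snap("5");g=r.sense()["position"]
for cam in s:
    im,P=s[cam];h=cv2.cvtColor(im,cv2.COLOR_RGB2HSV)
    m=(h[...,1]>120)&(h[...,2]>80)&(h[...,0]>4)&(h[...,0]<20)&(np.hypot(P[...,0]-g[0],P[...,1]-g[1])<.06)&(P[...,2]<.075)
    print(cam,m.sum(),P[m].mean(0) if m.any() else 0)
a=cv2.resize(s["side"][0][150:350,230:430,::-1],None,fx=3,fy=3,interpolation=cv2.INTER_CUBIC);cv2.imwrite("pics/c5.png",a)
```

```text
t 6.37 pos [0.4592 0.0851 0.0401] rot [-1.7991e+02 -1.0000e-02  9.4210e+01] F [-0.  -1.1 -0.9] open 15.9 g 35.0
[np.float64(-0.0023), np.float64(0.1695), np.float64(-0.0018)] 0.0001 rows 1.6
t 6.37 pos [0.4592 0.0851 0.0401] rot [-1.7991e+02 -1.0000e-02  9.4210e+01] F [-0.  -1.1 -0.9] open 15.9 g 35.0
[np.float64(-0.0023), np.float64(0.2445), np.float64(-0.0018)] 0.0001 rows 2.3
t 6.37 pos [0.4592 0.0851 0.0401] rot [-1.7991e+02 -1.0000e-02  9.4210e+01] F [-0.  -1.1 -0.9] open 15.9 g 35.0
[np.float64(-0.0023), np.float64(0.3195), np.float64(-0.0018)] 0.0001 rows 3.1
top 0 0
side 100 [0.46014193 0.07544736 0.0492094 ]
```

View pics/c5.png

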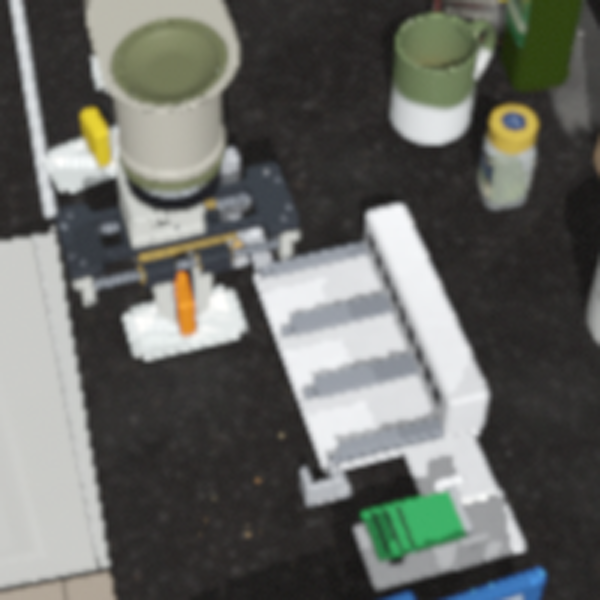

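The crop shows the orange smoother held flat at (185,310), lined up in front of the left bay. Now I slide it in.

arm_command(motion=[[1, [-0.001, 0.04, -0.002], 0], [1, [-0.002, 0.07, -0.002], 0], [1, [-0.002, 0.1, -0.002], 0], [1, [-0.002, 0.13, -0.002], 0], [1, [-0.002, 0.16, -0.002], 0], [1, [-0.002, 0.19, -0.002], 0], [1, [-0.002, 0.22, -0.002], 0], [1, [-0.002, 0.25, -0.002], 0], [1, [-0.002, 0.28, -0.002], 0], [1, [-0.002, 0.3, -0.002], 0], [1, [-0.002, 0.31, -0.002], 0], [1, [-0.002, 0.318, -0.002], 0], [1, [-0.002, 0.318, -0.002], 0], [1, [-0.002, 0.318, -0.002], 0]])

```text
clock: 7.63
position: [0.5856, 0.0927, 0.0418]
tool_rot: [-180.0, -0.0, 94.2]
ft_force: [-0.4, -0.5, -1.0]
opening: 0.167
gripper_force: 35.0
```

```bash
python3 -c "
from h import *
plan((*dk(0,68),.0408,94.2))
s=snap();g=r.sense()['position']
im,P=s['side'];h=cv2.cvtColor(im,cv2.COLOR_RGB2HSV)
m=(h[...,1]>120)&(h[...,2]>80)&(h[...,0]>4)&(h[...,0]<20)&(np.hypot(P[...,0]-g[0],P[...,1]-g[1])<.06)&(P[...,2]<.075)
print(m.sum(),P[m].mean(0)-g)"
```

```text
t 7.63 pos [0.5856 0.0927 0.0418] rot [-179.99   -0.     94.18] F [-0.4 -0.5 -1. ] open 15.5 g 35.0
[np.float64(0.0018), np.float64(0.003), np.float64(0.0025)] -0.0001 rows 0.0
95 [-0.00035468 -0.01202152  0.00723294]
```

arm_command(motion=[[1, [0, 0.006, 0.003], 0], [1, [0, 0.006, 0.005], 0], [1, [0, 0.006, 0.005], 0], [0.2, [0, 0.006, 0.005], 0], [0.2, [0, 0.003, 0.005], 0], [0.2, [0, 0.003, 0.005], 0], [0.2, [0, 0.003, 0.005], 0], [0.2, [0, 0.003, -0.05], 0], [0.2, [0, 0.003, -0.15], 0], [0.2, [0, 0.003, -0.25], 0], [0.2, [0, 0.003, -0.31], 0], [-1, [0, 0.003, -0.31], 0]])

```text
clock: 8.73
position: [0.59, 0.0929, 0.1709]
tool_rot: [179.5, -0.1, 94.2]
ft_force: [0.8, -0.8, 0.3]
opening: 0.436
gripper_force: 0.0
```

Run:
```python
from h import *
s=snap("6")
for cam in s:
    im,P=s[cam];h=cv2.cvtColor(im,cv2.COLOR_RGB2HSV)
    for nm,lo,hi in(("orange",7,16),("yellow",20,32),("red",-1,6)):
        m=(h[...,1]>130)&(h[...,2]>90)&(h[...,0]>lo)&(h[...,0]<hi)&(P[...,2]<.075)&(P[...,2]>.01)&(P[...,1]<.5)&(P[...,1]>.05)&(P[...,0]<.68)&(P[...,0]>.38)
        Q=P[m]
        if len(Q)<10: print(cam,nm,len(Q));continue
        zt=np.percentile(Q[:,2],90);T=Q[Q[:,2]>zt-.006]
        print(cam,nm,len(Q),T.mean(0).round(4),"ztop",zt.round(4),cv2.minAreaRect((T[:,:2]*1000).astype(np.float32))[1:])
print(dk(0,68))
plan((.4134,.3032,.165,104.5),(.4134,.3032,.034,104.5))
plan((.4746,.4169,.165,88),(.4746,.4169,.034,88))
```

```text
top orange 0
top yellow 0
top red 101 [0.4741 0.4175 0.0514] ztop 0.0539 ((37.52947235107422, 12.694881439208984), 89.75469207763672)
side orange 36 [0.5829 0.0936 0.0535] ztop 0.0544 ((35.22603988647461, 15.481019020080566), 88.44990539550781)
side yellow 108 [0.4127 0.3003 0.0514] ztop 0.0537 ((14.626348495483398, 38.62065124511719), 9.076828956604004)
side red 82 [0.4746 0.4143 0.0512] ztop 0.0531 ((42.647705078125, 15.671579360961914), 87.62852478027344)
[0.58669613 0.09351564]
t 8.83 pos [0.5878 0.093  0.1667] rot [ 1.7985e+02 -4.0000e-02  9.4200e+01] F [-0.4  0.6 -0.4] open 47.1 g 0.0
[np.float64(0.5559), np.float64(-0.3963), np.float64(0.0041)] -0.0899 rows 6.5
[np.float64(0.5559), np.float64(-0.3963), np.float64(0.3316)] -0.0899 rows 3.1
t 8.83 pos [0.5878 0.093  0.1667] rot [ 1.7985e+02 -4.0000e-02  9.4200e+01] F [-0.4  0.6 -0.4] open 47.1 g 0.0
[np.float64(0.8282), np.float64(-0.2228), np.float64(0.0041)] 0.0541 rows 8.2
[np.float64(0.8282), np.float64(-0.2228), np.float64(0.3316)] 0.0541 rows 3.1
```

arm_command(motion=[[0, [0.09, -0.065, 0.004], -0.02], [0, [0.18, -0.13, 0.004], -0.04], [0, [0.27, -0.19, 0.004], -0.06], [0, [0.36, -0.255, 0.004], -0.08], [0, [0.45, -0.32, 0.004], -0.09], [0, [0.53, -0.38, 0.004], -0.09], [0, [0.556, -0.396, 0.004], -0.09], [0, [0.556, -0.396, 0.004], -0.09], [0, [0.556, -0.396, 0.1], -0.09], [0, [0.556, -0.396, 0.2], -0.09], [0, [0.556, -0.396, 0.28], -0.09], [0, [0.556, -0.396, 0.332], -0.09], [0, [0.556, -0.396, 0.332], -0.09], [1, [0.556, -0.396, 0.332], -0.09], [1, [0.556, -0.396, 0.332], -0.09], [1, [0.556, -0.396, 0.332], -0.09], [1, [0.556, -0.396, 0.332], -0.09], [1, [0.556, -0.396, 0.332], -0.09], [1, [0.556, -0.396, 0.332], -0.09]])

```text
clock: 10.42
position: [0.4134, 0.3035, 0.034]
tool_rot: [179.9, -0.1, 104.5]
ft_force: [0.2, 0.4, 8.8]
opening: 0.174
gripper_force: 34.9
```

```bash
python3 -c "
from h import *
p=r.sense()['position'];a=dk(-128,0)
plan((*p[:2],.165,104.5),(*a,.165,94.2),(*a,.0412,94.2))"
```

```text
t 10.42 pos [0.4134 0.3035 0.034 ] rot [ 1.7989e+02 -5.0000e-02  1.0451e+02] F [0.2 0.4 8.8] open 16.2 g 34.9
[np.float64(0.0), np.float64(0.0), np.float64(-0.3276)] 0.0001 rows 3.1
[np.float64(-0.7268), np.float64(-0.0574), np.float64(-0.3276)] 0.09 rows 7.0
[np.float64(-0.7268), np.float64(-0.0574), np.float64(-0.0181)] 0.09 rows 3.0
```

arm_command(motion=[[1, [0, 0, -0.1], 0], [1, [0, 0, -0.2], 0], [1, [0, 0, -0.3], 0], [1, [0, 0, -0.328], 0], [1, [-0.1, -0.008, -0.328], 0.015], [1, [-0.2, -0.016, -0.328], 0.03], [1, [-0.3, -0.024, -0.328], 0.045], [1, [-0.4, -0.032, -0.328], 0.06], [1, [-0.5, -0.04, -0.328], 0.075], [1, [-0.6, -0.048, -0.328], 0.09], [1, [-0.69, -0.055, -0.328], 0.09], [1, [-0.727, -0.057, -0.328], 0.09], [1, [-0.727, -0.057, -0.328], 0.09], [1, [-0.727, -0.057, -0.25], 0.09], [1, [-0.727, -0.057, -0.17], 0.09], [1, [-0.727, -0.057, -0.09], 0.09], [1, [-0.727, -0.057, -0.04], 0.09], [1, [-0.727, -0.057, -0.018], 0.09], [1, [-0.727, -0.057, -0.018], 0.09], [1, [-0.727, -0.057, -0.018], 0.09]])

```text
clock: 12.08
position: [0.4636, 0.0162, 0.0404]
tool_rot: [-180.0, -0.0, 94.2]
ft_force: [0.4, 0.1, -0.5]
opening: 0.168
gripper_force: 34.9
```

```bash
cat >> h.py <<'E'
HUE=dict(orange=(7,16),yellow=(20,32),red=(-1,6))
def grips(s,names=("orange","yellow","red"),ymin=-.12):
    for cam in s:
        im,P=s[cam];h=cv2.cvtColor(im,cv2.COLOR_RGB2HSV)
        for nm in names:
            lo,hi=HUE[nm]
            m=(h[...,1]>130)&(h[...,2]>80)&(h[...,0]>lo)&(h[...,0]<hi)&(P[...,2]<.075)&(P[...,2]>.01)&(P[...,1]<.5)&(P[...,1]>ymin)&(P[...,0]<.68)&(P[...,0]>.38)
            Q=P[m]
            if len(Q)<10: print(cam,nm,len(Q));continue
            zt=np.percentile(Q[:,2],90);T=Q[Q[:,2]>zt-.006];c=np.cos(DP[2]);sn=np.sin(DP[2]);d=T.mean(0)[:2]-DP[:2]
            print(cam,nm,len(Q),T.mean(0).round(4),"ztop",zt.round(4),[round(float(v),1) for v in cv2.minAreaRect((T[:,:2]*1000).astype(np.float32))[1]],"dock",np.round([1e3*(c*d[0]+sn*d[1]),1e3*(c*d[1]-sn*d[0])],1))
E
python3 -c "
from h import *
plan((*dk(-60,0),.0408,94.2),(*dk(-1,0),.0408,94.2))
grips(snap())"
```

```text
t 12.08 pos [0.4636 0.0162 0.0404] rot [-1.7997e+02 -1.0000e-02  9.4210e+01] F [ 0.4  0.1 -0.5] open 15.7 g 34.9
[np.float64(0.0001), np.float64(0.1711), np.float64(-0.001)] 0.0001 rows 1.6
[np.float64(0.0002), np.float64(0.3186), np.float64(-0.001)] 0.0001 rows 1.4
top orange 0
top yellow 0
top red 108 [0.4746 0.4168 0.0519] ztop 0.0542 [38.4, 14.7] dock [-88.  398.7]
side orange 29 [0.5816 0.0887 0.0549] ztop 0.0564 [34.3, 16.1] dock [-5.4 63.6]
side yellow 92 [0.4646 0.01   0.0584] ztop 0.0604 [36.4, 12.3] dock [-127.9   -6.3]
side red 0
```

arm_command(motion=[[1, [0, 0.04, -0.001], 0], [1, [0, 0.07, -0.001], 0], [1, [0, 0.1, -0.001], 0], [1, [0, 0.13, -0.001], 0], [1, [0, 0.16, -0.001], 0], [1, [0, 0.19, -0.001], 0], [1, [0, 0.22, -0.001], 0], [1, [0, 0.25, -0.001], 0], [1, [0, 0.28, -0.001], 0], [1, [0, 0.3, -0.001], 0], [1, [0, 0.31, -0.001], 0], [1, [0, 0.32, -0.001], 0], [1, [0, 0.323, -0.001], 0], [1, [0, 0.323, -0.001], 0], [1, [0, 0.323, -0.001], 0]])

```text
clock: 13.43
position: [0.5914, 0.0252, 0.0404]
tool_rot: [-179.9, -0.0, 94.2]
ft_force: [-3.1, 0.3, 0.6]
opening: 0.168
gripper_force: 34.9
```

```bash
python3 -c "
from h import *
plan((*dk(0,0),.0405,94.2))
grips(snap(),['yellow'])"
```

```text
t 13.43 pos [0.5914 0.0252 0.0404] rot [-1.7991e+02 -1.0000e-02  9.4180e+01] F [-3.1  0.3  0.6] open 15.7 g 34.9
[np.float64(0.0013), np.float64(0.0009), np.float64(-0.0003)] -0.0002 rows 0.0
top yellow 0
side yellow 83 [0.5918 0.0152 0.0582] ztop 0.06 [25.8, 10.2] dock [ -0.7 -10.4]
```

arm_command(motion=[[1, [0, 0, 0.003], 0], [1, [0, 0, 0.003], 0], [0.2, [0, 0, 0.003], 0], [0.2, [0, -0.003, 0.003], 0], [0.2, [0, -0.003, 0.003], 0], [0.2, [0, -0.003, 0.003], 0], [0.2, [0, -0.003, 0.003], 0], [0.2, [0, -0.003, -0.05], 0], [0.2, [0, -0.003, -0.15], 0], [0.2, [0, -0.003, -0.25], 0], [0.2, [0, -0.003, -0.31], 0], [0, [0, -0.003, -0.31], 0]])

```text
clock: 14.53
position: [0.5941, 0.0249, 0.1696]
tool_rot: [179.5, -0.0, 94.2]
ft_force: [-0.1, -0.2, -0.9]
opening: 0.433
gripper_force: 0.0
```

Run:
```python
from h import *
s=snap();grips(s)
plan((.4746,.4169,.165,88),(.4746,.4169,.034,88))
P=s["top"][1];b=max((fit(crop(P,(.53,-.28),.16,.006,.155),GATE,[.536,-.277,np.radians(y)]) for y in(80,98,110)),key=lambda t:t[2]);print("gate",b[0],np.degrees(b[0][2]),b[1:])
```

```text
top orange 0
top yellow 0
top red 102 [0.4741 0.4176 0.0524] ztop 0.055 [37.8, 12.4] dock [-88.4 399.5]
side orange 33 [0.5783 0.091  0.0511] ztop 0.051 [3.7, 10.4] dock [-8.6 66.1]
side yellow 122 [0.5892 0.0212 0.0561] ztop 0.058 [39.3, 14.4] dock [-2.8 -4.3]
side red 82 [0.4744 0.4138 0.0507] ztop 0.0528 [44.2, 15.6] dock [-88.4 395.7]
t 14.63 pos [0.592  0.0254 0.1655] rot [ 1.7984e+02 -2.0000e-02  9.4200e+01] F [-0.8  0.2 -0.1] open 45.1 g 0.0
[np.float64(0.9976), np.float64(-0.2209), np.float64(0.0012)] 0.0541 rows 9.8
[np.float64(0.9976), np.float64(-0.2209), np.float64(0.3287)] 0.0541 rows 3.1
gate [ 0.53728269 -0.2782037   1.71482787] 98.25239964285046 (np.float64(1.6975003462020075), np.float64(0.753037667071689))
```

arm_command(motion=[[0, [0.1, -0.022, 0.001], 0.01], [0, [0.2, -0.044, 0.001], 0.02], [0, [0.3, -0.066, 0.001], 0.03], [0, [0.4, -0.088, 0.001], 0.04], [0, [0.5, -0.11, 0.001], 0.05], [0, [0.6, -0.132, 0.001], 0.054], [0, [0.7, -0.155, 0.001], 0.054], [0, [0.8, -0.177, 0.001], 0.054], [0, [0.9, -0.2, 0.001], 0.054], [0, [0.97, -0.215, 0.001], 0.054], [0, [0.998, -0.221, 0.001], 0.054], [0, [0.998, -0.221, 0.001], 0.054], [0, [0.998, -0.221, 0.1], 0.054], [0, [0.998, -0.221, 0.2], 0.054], [0, [0.998, -0.221, 0.28], 0.054], [0, [0.998, -0.221, 0.329], 0.054], [0, [0.998, -0.221, 0.329], 0.054], [1, [0.998, -0.221, 0.329], 0.054], [1, [0.998, -0.221, 0.329], 0.054], [1, [0.998, -0.221, 0.329], 0.054]])

```text
clock: 16.3
position: [0.4753, 0.4166, 0.0345]
tool_rot: [179.9, -0.1, 87.9]
ft_force: [0.3, 0.7, 1.1]
opening: 0.332
gripper_force: 0.0
```

arm_command(motion=[[1, [0, 0, 0], 0], [1, [0, 0, 0], 0], [1, [0, 0, 0], 0], [1, [0, 0, 0], 0], [1, [0, 0, 0], 0]])

```text
clock: 16.72
position: [0.4746, 0.4172, 0.0341]
tool_rot: [179.9, -0.1, 88.0]
ft_force: [-0.9, -0.6, 7.5]
opening: 0.17
gripper_force: 35.0
```

```bash
python3 -c "
from h import *
p=r.sense()['position'];a=dk(-128,-68)
print(a)
plan((*p[:2],.185,88),(.46,.18,.185,94.2))
plan((*a,.165,94.2),(*a,.0412,94.2))
grips(snap(),['red','orange'])"
```

```text
[ 0.4690509  -0.05153469]
t 16.72 pos [0.4746 0.4172 0.0341] rot [ 1.7993e+02 -8.0000e-02  8.8000e+01] F [-0.9 -0.6  7.5] open 15.8 g 35.0
[np.float64(0.0), np.float64(0.0), np.float64(-0.3773)] 0.0 rows 3.6
[np.float64(-0.594), np.float64(-0.0157), np.float64(-0.3773)] -0.0541 rows 5.7
t 16.72 pos [0.4746 0.4172 0.0341] rot [ 1.7993e+02 -8.0000e-02  8.8000e+01] F [-0.9 -0.6  7.5] open 15.8 g 35.0
[np.float64(-1.1717), np.float64(0.027), np.float64(-0.3273)] -0.0541 rows 11.7
[np.float64(-1.1717), np.float64(0.027), np.float64(-0.0178)] -0.0541 rows 3.0
top red 23 [0.4771 0.409  0.0503] ztop 0.0523 [20.5, 4.5] dock [-86.1 390.7]
top orange 86 [0.585  0.0933 0.0575] ztop 0.0595 [15.4, 35.5] dock [-1.7 67.9]
side red 65 [0.475  0.4134 0.0513] ztop 0.0533 [39.4, 11.0] dock [-87.9 395.2]
side orange 35 [0.5801 0.0954 0.0519] ztop 0.0536 [31.1, 15.7] dock [-6.5 70.4]
```

arm_command(motion=[[1, [0, 0, -0.1], 0], [1, [0, 0, -0.2], 0], [1, [0, 0, -0.3], 0], [1, [0, 0, -0.328], 0], [1, [-0.1, 0.002, -0.328], -0.01], [1, [-0.2, 0.004, -0.328], -0.02], [1, [-0.3, 0.006, -0.328], -0.03], [1, [-0.4, 0.008, -0.328], -0.04], [1, [-0.5, 0.01, -0.328], -0.054], [1, [-0.6, 0.012, -0.328], -0.054], [1, [-0.7, 0.014, -0.328], -0.054], [1, [-0.8, 0.016, -0.328], -0.054], [1, [-0.9, 0.018, -0.328], -0.054], [1, [-0.98, 0.02, -0.328], -0.054], [1, [-0.98, 0.02, -0.328], -0.054]])

```text
clock: 18.07
position: [0.4675, 0.0182, 0.1644]
tool_rot: [180.0, 0.1, 93.7]
ft_force: [-1.7, -0.1, -1.5]
opening: 0.17
gripper_force: 35.0
```

```bash
python3 -c "
from h import *
a=dk(-128,-68)
plan((*a,.165,94.2),(*a,.0412,94.2))"
```

```text
t 18.07 pos [0.4675 0.0182 0.1644] rot [1.7999e+02 1.2000e-01 9.3710e+01] F [-1.7 -0.1 -1.5] open 15.8 g 35.0
[np.float64(-0.1741), np.float64(-0.0074), np.float64(-0.0015)] -0.0043 rows 1.7
[np.float64(-0.1741), np.float64(-0.0074), np.float64(0.308)] -0.0043 rows 3.0
```

arm_command(motion=[[1, [-0.09, -0.004, -0.001], -0.004], [1, [-0.174, -0.007, -0.001], -0.004], [1, [-0.174, -0.007, -0.001], -0.004], [1, [-0.174, -0.007, 0.08], -0.004], [1, [-0.174, -0.007, 0.16], -0.004], [1, [-0.174, -0.007, 0.23], -0.004], [1, [-0.174, -0.007, 0.29], -0.004], [1, [-0.174, -0.007, 0.308], -0.004], [1, [-0.174, -0.007, 0.308], -0.004], [1, [-0.174, -0.007, 0.308], -0.004]])

```text
clock: 18.9
position: [0.4706, -0.0448, 0.0412]
tool_rot: [-180.0, -0.0, 94.6]
ft_force: [0.0, 0.6, -1.9]
opening: 0.171
gripper_force: 35.0
```

```bash
python3 -c "
from h import *
plan((*dk(-60,-68),.0408,94.2),(*dk(0,-68),.0408,94.2))
grips(snap())"
```

```text
t 18.9 pos [ 0.4706 -0.0448  0.0412] rot [-179.97   -0.     94.63] F [ 0.   0.6 -1.9] open 15.9 g 35.0
[np.float64(-0.0176), np.float64(0.1648), np.float64(0.0009)] 0.0038 rows 1.6
[np.float64(-0.0187), np.float64(0.3148), np.float64(0.0009)] 0.0038 rows 1.4
top orange 3
top yellow 0
top red 0
side orange 42 [0.5807 0.0876 0.0551] ztop 0.0568 [15.5, 32.4] dock [-6.4 62.5]
side yellow 74 [0.5905 0.022  0.0571] ztop 0.0589 [12.1, 37.1] dock [-1.5 -3.6]
side red 89 [ 0.4718 -0.0524  0.0591] ztop 0.0615 [29.1, 12.0] dock [-125.4  -69.1]
```

arm_command(motion=[[1, [-0.017, 0, 0.001], 0.004], [1, [-0.017, 0, 0.001], 0.004], [1, [-0.017, 0, 0.001], 0.004], [1, [-0.017, 0, 0.001], 0.004]])

```text
clock: 19.33
position: [0.4714, -0.0518, 0.041]
tool_rot: [179.9, 0.0, 94.2]
ft_force: [-0.1, -0.3, -1.0]
opening: 0.168
gripper_force: 35.0
```

```bash
python3 -c "
from h import *
plan((*dk(-60,-68),.0408,94.2),(*dk(0,-68),.0408,94.2))"
```

```text
t 19.33 pos [ 0.4714 -0.0518  0.041 ] rot [1.7994e+02 1.0000e-02 9.4170e+01] F [-0.1 -0.3 -1. ] open 15.7 g 35.0
[np.float64(0.0012), np.float64(0.1641), np.float64(0.0004)] -0.0003 rows 1.6
[np.float64(0.0013), np.float64(0.3141), np.float64(0.0004)] -0.0003 rows 1.4
```

arm_command(motion=[[1, [0.001, 0.04, 0], 0], [1, [0.001, 0.07, 0], 0], [1, [0.001, 0.1, 0], 0], [1, [0.001, 0.13, 0], 0], [1, [0.001, 0.16, 0], 0], [1, [0.001, 0.19, 0], 0], [1, [0.001, 0.22, 0], 0], [1, [0.001, 0.25, 0], 0], [1, [0.001, 0.28, 0], 0], [1, [0.001, 0.3, 0], 0], [1, [0.001, 0.31, 0], 0], [1, [0.001, 0.316, 0], 0], [1, [0.001, 0.318, 0], 0], [1, [0.001, 0.318, 0], 0], [1, [0.001, 0.318, 0], 0]])

```text
clock: 20.58
position: [0.5964, -0.042, 0.0401]
tool_rot: [-179.9, -0.0, 94.2]
ft_force: [-3.6, -0.1, -1.4]
opening: 0.17
gripper_force: 35.0
```

```bash
python3 -c "
from h import *
plan((*dk(0,-68),.0405,94.2))
grips(snap())"
```

```text
t 20.58 pos [ 0.5964 -0.042   0.0401] rot [-1.7986e+02 -3.0000e-02  9.4180e+01] F [-3.6 -0.1 -1.4] open 15.8 g 35.0
[np.float64(-0.0005), np.float64(0.0007), np.float64(-0.0009)] -0.0002 rows 0.0
top orange 0
top yellow 0
top red 0
side orange 43 [0.5807 0.0979 0.0559] ztop 0.0576 [36.2, 10.5] dock [-5.7 72.8]
side yellow 0
side red 75 [ 0.5969 -0.0525  0.0577] ztop 0.0594 [22.0, 10.0] dock [ -0.6 -78.4]
```

arm_command(motion=[[1, [0, 0, 0.003], 0], [1, [0, 0, 0.003], 0], [0.2, [0, 0, 0.003], 0], [0.2, [0, -0.003, 0.003], 0], [0.2, [0, -0.003, 0.003], 0], [0.2, [0, -0.003, 0.003], 0], [0.2, [0, -0.003, 0.003], 0], [0.2, [0, -0.003, -0.05], 0], [0.2, [0, -0.003, -0.15], 0], [0.2, [0, -0.003, -0.25], 0], [0.2, [0, -0.003, -0.35], 0], [-0.2, [0, -0.003, -0.45], 0], [-0.2, [0, -0.003, -0.5], 0], [-0.2, [0, -0.003, -0.5], 0], [-0.2, [0, -0.003, -0.5], 0]])

```text
clock: 21.93
position: [0.5975, -0.0419, 0.2417]
tool_rot: [179.8, -0.0, 94.2]
ft_force: [-0.7, -0.8, -0.5]
opening: 0.591
gripper_force: 0.0
```

```bash
cat >> h.py <<'E'
def gatefit(s,c=(.536,-.277),yaws=(80,98,115),z=0.,rad=.16):
    o={}
    for nm in("top","side","both"):
        Ps=[s[nm][1]] if nm!="both" else [s["top"][1],s["side"][1]]
        P=np.vstack([crop(Q,c,rad,z+.009,z+.153) for Q in Ps])
        P=P[(P[:,2]<z+.118)|(np.hypot(P[:,0]-c[0],P[:,1]-c[1])<.04)]
        b=max((fit(P,GATE,[*c,np.radians(y)],z=z,f=.0015) for y in yaws),key=lambda t:t[2])
        o[nm]=b[0];print("gate",nm,b[0][:2].round(4),np.degrees(b[0][2]).round(2),np.round(b[1:],2),len(P))
    return o
E
python3 - <<'E'
from h import *
s=snap("7");grips(s);o=gatefit(s)
g=o["both"];y=np.degrees(g[2])
plan((.54,-.26,.25,y+90),(*g[:2],.235,y+90),(*g[:2],.132,y+90))
out=[]
for cam,w in(("top",(160,320,420,500)),("side",(320,430,270,430))):
    a=s[cam][0][w[0]:w[1],w[2]:w[3],::-1]
    a=cv2.resize(a,None,fx=3.5,fy=3.5,interpolation=cv2.INTER_CUBIC);draw(a,cam,g,GATE,3.5,np.array([w[2],w[0]]));out.append(a)
H=max(a.shape[0] for a in out);cv2.imwrite("pics/g7.png",np.hstack([cv2.copyMakeBorder(a,0,H-a.shape[0],0,0,0) for a in out])[:600,:])
E
```

```text
top orange 85 [0.5844 0.0931 0.0572] ztop 0.0596 [14.1, 34.7] dock [-2.4 67.8]
top yellow 81 [0.5902 0.0296 0.057 ] ztop 0.0592 [15.1, 24.5] dock [-1.2  4. ]
top red 0
side orange 35 [0.5818 0.0936 0.0537] ztop 0.0549 [15.2, 32.8] dock [-4.9 68.4]
side yellow 125 [0.5893 0.0219 0.0567] ztop 0.0585 [14.9, 34.9] dock [-2.6 -3.6]
side red 134 [ 0.594  -0.0446  0.0562] ztop 0.0583 [37.7, 14.2] dock [ -2.9 -70.3]
gate top [ 0.5372 -0.2785] 98.11 [1.41 0.94] 2191
gate side [ 0.5355 -0.2757] 98.27 [1.65 0.83] 4404
gate both [ 0.5361 -0.2768] 98.22 [1.85 0.87] 6595
t 22.03 pos [ 0.5963 -0.0418  0.2395] rot [-1.7994e+02 -1.0000e-02  9.4200e+01] F [-0.3  0.4 -0.1] open 55.6 g 0.0
[np.float64(-0.5337), np.float64(-0.1803), np.float64(-0.0262)] -0.8205 rows 13.1
[np.float64(-0.5748), np.float64(-0.193), np.float64(0.0113)] -0.8205 rows 0.5
[np.float64(-0.5748), np.float64(-0.193), np.float64(0.2688)] -0.8205 rows 2.5
```

View pics/g7.png

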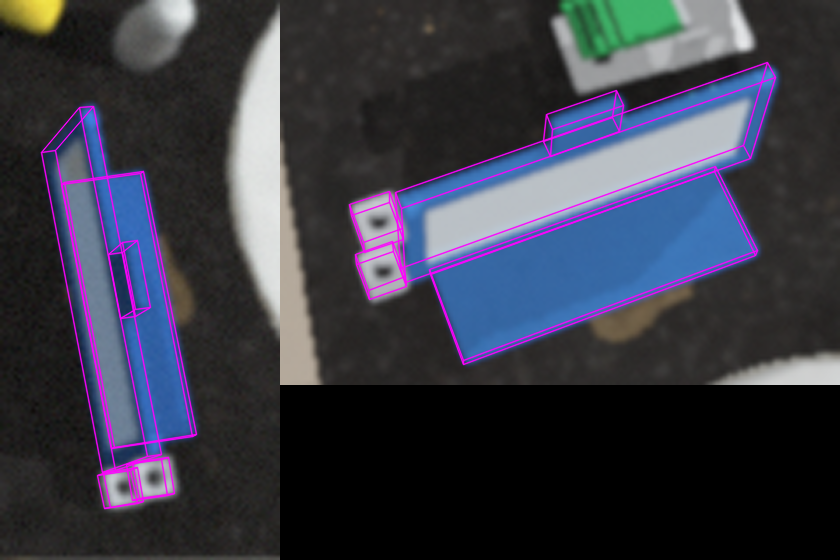

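The crops show the gate model lying right on the gate in both views: ledge towards -y, tab at (130,280) in the left crop, sockets nearest the robot. All three smoothers are home. Moving to the tab.

arm_command(motion=[[-0.2, [-0.05, -0.016, -0.02], -0.0625], [-0.2, [-0.1, -0.033, -0.02], -0.125], [-0.2, [-0.15, -0.05, -0.02], -0.1875], [-0.2, [-0.2, -0.066, -0.02], -0.25], [-0.2, [-0.25, -0.083, -0.02], -0.3125], [-0.2, [-0.3, -0.1, -0.02], -0.375], [-0.2, [-0.35, -0.117, -0.02], -0.4375], [-0.2, [-0.4, -0.133, -0.02], -0.5], [-0.2, [-0.45, -0.15, -0.02], -0.5625], [-0.2, [-0.5, -0.167, -0.02], -0.625], [-0.2, [-0.54, -0.18, -0.02], -0.6875], [-0.2, [-0.575, -0.193, -0.02], -0.75], [-0.2, [-0.575, -0.193, -0.02], -0.8], [-0.2, [-0.575, -0.193, -0.02], -0.8205], [-0.2, [-0.575, -0.193, -0.02], -0.8205], [-0.2, [-0.575, -0.193, -0.02], -0.8205], [-0.2, [-0.575, -0.193, -0.02], -0.8205]])

```text
clock: 23.45
position: [0.5364, -0.2768, 0.2474]
tool_rot: [179.9, -0.1, -171.9]
ft_force: [-0.4, 0.8, 1.3]
opening: 0.603
gripper_force: 0.0
```

```bash
python3 -c "
from h import *
print(r.sense()['joint_positions'].round(1))
plan((.5361,-.2768,.132,188.2))"
```

```text
[ 25.4  25.1  -4.9 106.9   2.8  48.1 117.2]
t 23.45 pos [ 0.5364 -0.2768  0.2474] rot [ 1.7994e+02 -7.0000e-02 -1.7188e+02] F [-0.4  0.8  1.3] open 56.1 g 0.0
[np.float64(0.0007), np.float64(-0.0), np.float64(0.2886)] -0.0007 rows 2.8
```

arm_command(motion=[[-0.2, [0, 0, 0.08], 0], [-0.2, [0, 0, 0.16], 0], [-0.2, [0, 0, 0.24], 0], [-0.2, [0, 0, 0.288], 0], [-0.2, [0, 0, 0.288], 0], [1, [0, 0, 0.288], 0], [1, [0, 0, 0.288], 0], [1, [0, 0, 0.288], 0], [1, [0, 0, 0.288], 0], [1, [0, 0, 0.288], 0], [1, [0, 0, 0.288], 0], [1, [0, 0, 0.288], 0], [1, [0, 0, 0.288], 0], [1, [0, 0, 0.288], 0], [1, [0, 0, 0.288], 0]], squeeze=55)

```text
clock: 24.7
position: [0.5367, -0.2772, 0.1336]
tool_rot: [-180.0, 0.0, -171.8]
ft_force: [-1.7, 0.5, 5.7]
opening: 0.105
gripper_force: 55.0
```

```bash
python3 -c "
from h import *
plan((.5361,-.2768,.162,188.2))"
```

```text
t 24.7 pos [ 0.5367 -0.2772  0.1336] rot [-1.7999e+02  2.0000e-02 -1.7180e+02] F [-1.7  0.5  5.7] open 9.8 g 55.0
[np.float64(0.0014), np.float64(0.0011), np.float64(-0.071)] -0.0 rows 0.7
```

arm_command(motion=[[1, [0, 0, -0.03], 0], [1, [0, 0, -0.08], 0], [1, [0, 0, -0.14], 0], [1, [0, 0, -0.2], 0], [1, [0, 0, -0.25], 0], [1, [0, 0, -0.25], 0.05], [1, [0, 0, -0.25], 0.11], [1, [0, 0, -0.25], 0.17], [1, [0, 0, -0.25], 0.23], [1, [0, 0, -0.25], 0.29], [1, [0, 0, -0.25], 0.35], [1, [0, 0, -0.25], 0.41], [1, [0, 0, -0.25], 0.47], [1, [0, 0, -0.25], 0.53], [1, [0, 0, -0.25], 0.59], [1, [0, 0, -0.25], 0.65], [1, [0, 0, -0.25], 0.71], [1, [0, 0, -0.25], 0.77], [1, [0, 0, -0.25], 0.82], [1, [0, 0, -0.25], 0.82]])

```text
clock: 26.37
position: [0.5365, -0.2765, 0.2333]
tool_rot: [-180.0, -0.0, 94.0]
ft_force: [0.3, 0.2, -2.5]
opening: 0.102
gripper_force: 55.0
```

```bash
python3 -c "
from h import *
a=dk(-133,0);print(a,dk(-63,0))
plan((*a,.235,94.2),(*a,.1716,94.2))"
```

```text
[0.45906058 0.01591302] [0.5288708  0.02106406]
t 26.37 pos [ 0.5365 -0.2765  0.2333] rot [-1.7998e+02 -4.0000e-02  9.4020e+01] F [ 0.3  0.2 -2.5] open 9.5 g 55.0
[np.float64(0.7427), np.float64(-0.142), np.float64(-0.0041)] -0.0016 rows 7.3
[np.float64(0.7427), np.float64(-0.142), np.float64(0.1544)] -0.0016 rows 1.5
```

arm_command(motion=[[1, [0.05, -0.05, 0], 0], [1, [0.12, -0.1, 0], 0], [1, [0.2, -0.142, 0], 0], [1, [0.28, -0.142, 0], 0], [1, [0.36, -0.142, 0], 0], [1, [0.44, -0.142, 0], 0], [1, [0.52, -0.142, 0], 0], [1, [0.6, -0.142, 0], 0], [1, [0.66, -0.142, 0], 0], [1, [0.71, -0.142, 0], 0], [1, [0.743, -0.142, 0], -0.0015], [1, [0.743, -0.142, 0.04], -0.0015], [1, [0.743, -0.142, 0.08], -0.0015], [1, [0.743, -0.142, 0.12], -0.0015], [1, [0.743, -0.142, 0.15], -0.0015], [1, [0.743, -0.142, 0.154], -0.0015], [1, [0.743, -0.142, 0.154], -0.0015], [1, [0.743, -0.142, 0.154], -0.0015]])

```text
clock: 27.87
position: [0.4583, 0.015, 0.1722]
tool_rot: [180.0, -0.0, 94.5]
ft_force: [1.0, 0.6, -2.6]
opening: 0.1
gripper_force: 55.0
```

Run:
```python
from h import *
plan((*dk(-63,0),.1716,94.2))
s=snap("8");p=r.sense()["position"];z=p[2]-.1336
grips(s)
out=[]
g=gatefit(s,c=tuple(p[:2]),yaws=(4.2,),z=z)["side"]
q=np.array([p[0],p[1],np.radians(4.2)])
a=cv2.resize(s["side"][0][170:360,220:420,::-1],None,fx=3,fy=3,interpolation=cv2.INTER_CUBIC);draw(a,"side",q,GATE,3,np.array([220,170]),z=z);cv2.imwrite("pics/g8.png",a)
```

```text
t 27.87 pos [0.4583 0.015  0.1722] rot [ 1.7997e+02 -1.0000e-02  9.4480e+01] F [ 1.   0.6 -2.6] open 9.3 g 55.0
[np.float64(0.0013), np.float64(0.1772), np.float64(0.0015)] 0.0024 rows 1.7
top orange 77 [0.5854 0.0944 0.0572] ztop 0.0593 [14.2, 34.7] dock [-1.2 69. ]
top yellow 0
top red 0
side orange 38 [0.5817 0.093  0.0515] ztop 0.0529 [34.2, 15.5] dock [-5.  67.9]
side yellow 124 [0.5893 0.0214 0.0559] ztop 0.0579 [15.0, 38.2] dock [-2.7 -4.1]
side red 132 [ 0.594  -0.0448  0.0562] ztop 0.0581 [37.9, 14.9] dock [ -2.9 -70.5]
gate top [0.4594 0.0155] 4.57 [1.56 0.77] 692
gate side [0.4599 0.0147] 3.87 [1.75 0.77] 1502
gate both [0.4596 0.0148] 4.42 [1.74 0.77] 2194
```

View pics/g8.png

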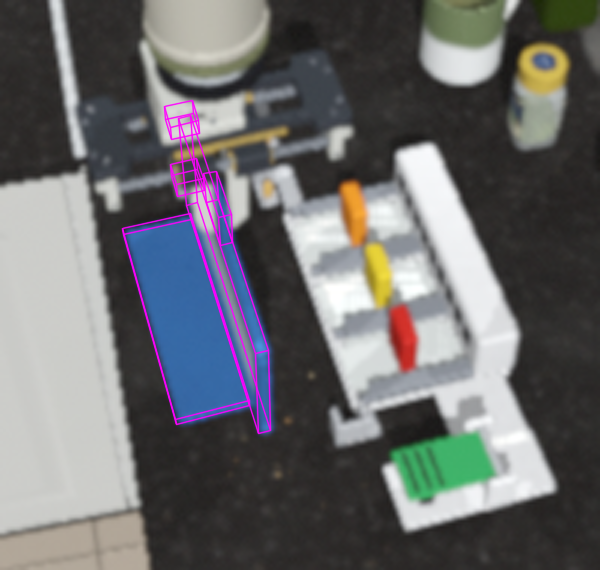

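The crop shows the gate hanging level in the grip, and the drawn model (taken from the TCP) coincides with it. The three grips are in their bays. I'll move closer, let it settle, and measure the remaining offset.

arm_command(motion=[[1, [0.001, 0.03, 0.001], 0.0024], [1, [0.001, 0.06, 0.001], 0.0024], [1, [0.001, 0.085, 0.001], 0.0024], [1, [0.001, 0.085, 0.001], 0.0024], [1, [0.001, 0.085, 0.001], 0.0024], [1, [0.001, 0.085, 0.001], 0.0024], [1, [0.001, 0.085, 0.001], 0.0024]])

```text
clock: 28.55
position: [0.4911, 0.018, 0.1712]
tool_rot: [-180.0, -0.0, 94.1]
ft_force: [-0.0, -0.0, -3.6]
opening: 0.106
gripper_force: 55.0
```

Run:
```python
from h import *
plan((*dk(-63,0),.1716,94.2))
p=r.sense()["position"];z=p[2]-.1336
for k in range(3):
    s=snap("9")
    for nm,zz in(("z",z),("z+1",z+.0012)): g=gatefit(s,c=tuple(p[:2]),yaws=(4.2,),z=zz)
print("exp pin at",dk(-63,128),"sock by TCP",toW([p[0],p[1],DP[2]],[[0,.128,0]])[0][:2])
for n in g: print(n,"sock",toW(g[n],[[0,.128,0]])[0][:2])
```

```text
t 28.55 pos [0.4911 0.018  0.1712] rot [-179.95   -0.     94.13] F [-0.  -0.  -3.6] open 9.8 g 55.0
[np.float64(0.0008), np.float64(0.0946), np.float64(-0.0011)] -0.0006 rows 0.9
gate top [0.4924 0.0184] 4.22 [1.85 0.72] 754
gate side [0.4926 0.0176] 3.7 [1.88 0.71] 1784
gate both [0.4925 0.0177] 4.05 [1.93 0.71] 2538
gate top [0.4924 0.0186] 4.19 [1.83 0.72] 739
gate side [0.4927 0.0176] 3.72 [1.91 0.67] 1527
gate both [0.4926 0.0176] 4.03 [1.96 0.69] 2266
gate top [0.4926 0.0182] 4.22 [1.77 0.72] 741
gate side [0.4929 0.0174] 3.74 [2.   0.71] 1813
gate both [0.4928 0.0175] 4.05 [1.97 0.71] 2554
gate top [0.4927 0.0179] 4.19 [1.75 0.72] 738
gate side [0.493  0.0174] 3.74 [1.94 0.68] 1551
gate both [0.4928 0.0175] 4.01 [1.92 0.69] 2289
gate top [0.4929 0.0184] 4.21 [1.88 0.73] 745
gate side [0.4931 0.0174] 3.78 [1.94 0.71] 1819
gate both [0.493  0.0176] 4.02 [1.94 0.72] 2564
gate top [0.493  0.0182] 4.19 [1.9  0.72] 737
gate side [0.4932 0.0174] 3.78 [1.84 0.68] 1551
gate both [0.4931 0.0176] 4.0 [1.87 0.69] 2288
exp pin at [0.51945175 0.14871703] sock by TCP [0.48172243 0.14568292]
top sock [0.48360097 0.14584832]
side sock [0.48472232 0.14515753]
both sock [0.48411454 0.14529542]
```

Run:
```python
from h import *
p=r.sense()["position"]
plan((p[0]+.0355,p[1]+.003,.1716,94.2))
```

```text
t 28.85 pos [0.4917 0.0181 0.1713] rot [180.    -0.    94.14] F [ 0.3  0.8 -2.2] open 9.5 g 55.0
[np.float64(0.0011), np.float64(0.0891), np.float64(-0.0008)] -0.0005 rows 0.9
```

arm_command(motion=[[1, [0.001, 0.03, -0.001], 0], [1, [0.001, 0.06, -0.001], 0], [1, [0.001, 0.08, -0.001], 0], [1, [0.001, 0.091, -0.001], 0], [1, [0.001, 0.091, -0.001], 0], [1, [0.001, 0.091, -0.001], 0], [1, [0.001, 0.091, -0.001], 0], [1, [0.001, 0.091, -0.001], 0], [1, [0.001, 0.091, -0.001], 0]])

```text
clock: 29.6
position: [0.5277, 0.0211, 0.1717]
tool_rot: [-180.0, -0.0, 94.1]
ft_force: [1.0, 0.2, -2.5]
opening: 0.102
gripper_force: 55.0
```

Run:
```python
from h import *
plan((*dk(-63,0),.1716,94.2))
s=snap("10");p=r.sense()["position"];z=p[2]-.1336
g=gatefit(s,c=tuple(p[:2]),yaws=(4.2,),z=z)
for n in("top","side"): print(n,"sock",toW(g[n],[[0,.128,0]])[0][:2], "pin",{"top":(.52,.1493),"side":(.5188,.1481)}[n])
a=[cv2.resize(s["side"][0][190:260,270:350,::-1],None,fx=5,fy=5,interpolation=cv2.INTER_CUBIC),cv2.resize(s["top"][0][220:290,240:320,::-1],None,fx=5,fy=5,interpolation=cv2.INTER_CUBIC)]
cv2.imwrite("pics/g10.png",np.hstack(a))
```

```text
t 29.6 pos [0.5277 0.0211 0.1717] rot [-179.98   -0.     94.14] F [ 1.   0.2 -2.5] open 9.5 g 55.0
[np.float64(-0.0003), np.float64(0.0029), np.float64(0.0002)] -0.0005 rows 0.0
gate top [0.5288 0.024 ] 4.39 [2.27 0.64] 853
gate side [0.5295 0.0205] 3.8 [3.84 0.51] 2610
gate both [0.5293 0.0209] 4.14 [2.99 0.54] 3463
top sock [0.51900046 0.15159317] pin (0.52, 0.1493)
side sock [0.52102475 0.14824194] pin (0.5188, 0.1481)
```

View pics/g10.png

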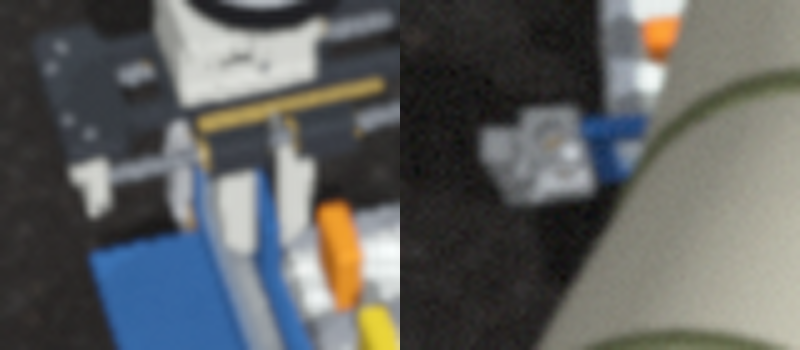

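The crop on the right shows the upper socket at (550,150) with the brass of the pin visible through its bore, so it is aligned. Lowering in stages.

arm_command(motion=[[1, [0, 0.001, 0.01], 0], [1, [0, 0.001, 0.02], 0], [1, [0, 0.001, 0.03], 0], [1, [0, 0.001, 0.04], 0], [1, [0, 0.001, 0.05], 0], [1, [0, 0.001, 0.057], 0], [1, [0, 0.001, 0.062], 0], [1, [0, 0.001, 0.062], 0]])

```text
clock: 30.37
position: [0.5283, 0.0211, 0.1463]
tool_rot: [-180.0, 0.0, 94.1]
ft_force: [-0.5, -0.2, -2.9]
opening: 0.102
gripper_force: 55.0
```

arm_command(motion=[[1, [0, 0, 0.006], 0], [1, [0, 0, 0.012], 0], [1, [0, 0, 0.018], 0], [1, [0, 0, 0.024], 0], [1, [0, 0, 0.029], 0], [1, [0, 0, 0.032], 0], [1, [0, 0, 0.032], 0], [1, [0, 0, 0.032], 0]])

```text
clock: 31.03
position: [0.5285, 0.0212, 0.134]
tool_rot: [-180.0, -0.0, 94.1]
ft_force: [-0.5, -0.9, -3.2]
opening: 0.103
gripper_force: 55.0
```

```bash
python3 -c "
from h import *
plan((*dk(-63,0),.1336,94.2))"
```

```text
t 31.03 pos [0.5285 0.0212 0.134 ] rot [-180.     -0.     94.14] F [-0.5 -0.9 -3.2] open 9.6 g 55.0
[np.float64(-0.0003), np.float64(0.0009), np.float64(0.001)] -0.0005 rows 0.0
```

arm_command(motion=[[1, [0, 0, 0.003], 0], [1, [0, 0, 0.003], 0], [1, [0, 0, 0.003], 0], [0.4, [0, 0, 0.003], 0], [0.4, [0, 0, 0.003], 0], [0.4, [0, 0, 0.003], 0], [0.4, [0, 0, 0.003], 0], [0.4, [0, 0, 0.003], 0], [0.4, [0, 0, -0.03], 0], [0.4, [0, 0, -0.08], 0], [0.4, [0, 0, -0.15], 0], [0.4, [0, 0, -0.22], 0], [0.4, [0, 0, -0.28], 0], [1, [0, 0, -0.28], 0]])

```text
clock: 32.2
position: [0.5305, 0.021, 0.2501]
tool_rot: [179.6, -0.0, 94.1]
ft_force: [0.9, -0.2, -0.4]
opening: 0.263
gripper_force: 0.0
```

Run:
```python
from h import *
s=snap("11")
g=gatefit(s,c=tuple(dk(-63,0)),yaws=(4.2,),z=0)
for n in("top","side"): print(n,"sock",toW(g[n],[[0,.128,0]])[0][:2], "pin",{"top":(.52,.1493),"side":(.5188,.1481)}[n])
grips(s)
# pedal pad
for cam in s:
    im,P=s[cam];h=cv2.cvtColor(im,cv2.COLOR_RGB2HSV)
    m=(h[...,0]>50)&(h[...,0]<80)&(h[...,1]>120)&(abs(P[...,0]-.6)<.09)&(abs(P[...,1]+.165)<.06)&(P[...,2]<.08)
    Q=P[m];c,sn=np.cos(DP[2]),np.sin(DP[2]);L=(Q-[*DP[:2],0])@np.array([[c,-sn,0],[sn,c,0],[0,0,1]])
    print(cam,"green",len(Q),L.min(0).round(3),L.max(0).round(3),L.mean(0).round(3))
    for x in np.arange(-.06,.06,.01):
        k=(L[:,0]>x)&(L[:,0]<x+.01)
        if k.any(): print("  x",round(x,3),"z",L[k,2].mean().round(4),end="")
    print()
cv2.imwrite("pics/s11.png",cv2.resize(s["side"][0][170:360,220:420,::-1],None,fx=3,fy=3,interpolation=cv2.INTER_CUBIC))
print([ (q,[np.round(o['centre'],3).tolist()+[round(o['confidence'],2)] for o in r.spot_in('pedal_pad',q)]) for q in("top","side")])
```

```text
gate top [0.5296 0.0243] 4.01 [26.09  0.4 ] 1242
gate side [0.5303 0.0203] 4.24 [46.98  0.35] 4734
gate both [0.5302 0.0209] 4.14 [44.66  0.35] 5976
top sock [0.5206148  0.15197501] pin (0.52, 0.1493)
side sock [0.5208632 0.1479371] pin (0.5188, 0.1481)
top orange 45 [0.5841 0.101  0.0565] ztop 0.059 [17.4, 13.1] dock [-2.1 75.6]
top yellow 0
top red 0
side orange 38 [0.5816 0.096  0.0534] ztop 0.0539 [34.0, 16.2] dock [-4.9 70.9]
side yellow 126 [0.5893 0.0218 0.0559] ztop 0.0581 [15.0, 39.0] dock [-2.7 -3.7]
side red 132 [ 0.5943 -0.0445  0.0566] ztop 0.0586 [37.2, 14.2] dock [ -2.6 -70.2]
top green 471 [-0.042 -0.222 -0.005] [ 0.027 -0.167  0.047] [-0.008 -0.191  0.035]
  x -0.05 z 0.0396  x -0.04 z 0.0364  x -0.03 z 0.0366  x -0.02 z 0.0341  x -0.01 z 0.0344  x 0.0 z 0.0353  x 0.01 z 0.0338  x 0.02 z 0.036
side green 493 [-0.046 -0.213 -0.004] [ 0.026 -0.144  0.043] [-0.01  -0.188  0.036]
  x -0.05 z 0.0384  x -0.04 z 0.0361  x -0.03 z 0.0365  x -0.02 z 0.0357  x -0.01 z 0.035  x 0.0 z 0.0342  x 0.01 z 0.0366  x 0.02 z 0.0379
[('top', [[0.598, -0.165, 0.036, 0.67]]), ('side', [[0.596, -0.168, 0.038, 0.7]])]
```

View pics/s11.png

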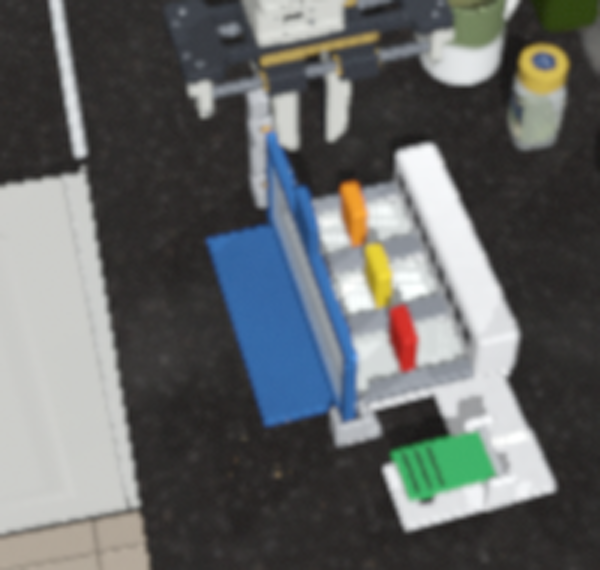

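The crop shows the gate hung on the post, with its ledge outwards, its free end in the keeper at (355,425), and the three grips behind it. The green pedal is at (443,465), with its ribs at the front end.

Run:
```python
from h import *
a=dk(-42,-190);print(a)
plan((*a,.25,94.2),(*a,.075,94.2),(*a,.055,94.2))
s=snap();c,sn=np.cos(DP[2]),np.sin(DP[2])
for cam in s:
    P=s[cam][1].reshape(-1,3);L=(P-[*DP[:2],0])@np.array([[c,-sn,0],[sn,c,0],[0,0,1]])
    k=(abs(L[:,0]+.063)<.012)&(L[:,2]>.08)&(L[:,2]<.13)
    for y0,y1 in((-.12,-.06),(-.06,-.03),(.03,.06),(.06,.11),(.118,.138)):
        q=L[k&(L[:,1]>y0)&(L[:,1]<y1)]
        if len(q)>5: print(cam,y0,"z95",np.percentile(q[:,2],[50,80,95]).round(4),len(q))
```

```text
[ 0.56379527 -0.16687551]
t 32.4 pos [0.528  0.0213 0.2453] rot [-179.94    0.     94.16] F [ 0.4 -0.7 -0.3] open 10.2 g 0.0
[np.float64(-0.4757), np.float64(0.0552), np.float64(-0.0118)] -0.0004 rows 4.6
[np.float64(-0.4757), np.float64(0.0552), np.float64(0.4257)] -0.0004 rows 4.2
[np.float64(-0.4757), np.float64(0.0552), np.float64(0.4757)] -0.0004 rows 0.5
top -0.12 z95 [0.1144 0.1165 0.1185] 55
top 0.06 z95 [0.1142 0.1168 0.1183] 83
top 0.118 z95 [0.1036 0.1059 0.108 ] 95
side -0.12 z95 [0.1134 0.1156 0.1171] 133
side -0.06 z95 [0.1136 0.1155 0.1171] 59
side 0.03 z95 [0.113  0.1152 0.117 ] 44
side 0.06 z95 [0.1131 0.1158 0.1177] 94
side 0.118 z95 [0.1031 0.1052 0.1061] 50
```

arm_command(motion=[[1, [-0.09, 0.01, 0], 0], [1, [-0.18, 0.02, 0], 0], [1, [-0.27, 0.03, 0], 0], [1, [-0.36, 0.042, 0], 0], [1, [-0.44, 0.05, 0], 0], [1, [-0.476, 0.055, 0], 0], [1, [-0.476, 0.055, 0], 0], [1, [-0.476, 0.055, 0.1], 0], [1, [-0.476, 0.055, 0.2], 0], [1, [-0.476, 0.055, 0.28], 0], [1, [-0.476, 0.055, 0.35], 0], [1, [-0.476, 0.055, 0.4], 0], [1, [-0.476, 0.055, 0.43], 0], [1, [-0.476, 0.055, 0.43], 0], [1, [-0.476, 0.055, 0.43], 0]])

```text
clock: 33.75
position: [0.5639, -0.1667, 0.0737]
tool_rot: [-179.9, -0.0, 94.2]
ft_force: [-0.4, -0.5, 0.6]
opening: 0.004
gripper_force: 0.0
```

```bash
python3 -c "
from h import *
a=dk(-42,-190)
plan((*a,.052,94.2),(*a,.038,94.2))"
```

```text
t 33.75 pos [ 0.5639 -0.1667  0.0737] rot [-1.7992e+02 -3.0000e-02  9.4150e+01] F [-0.4 -0.5  0.6] open 0.4 g 0.0
[np.float64(-0.0004), np.float64(-0.0004), np.float64(0.0543)] -0.0004 rows 0.5
[np.float64(-0.0004), np.float64(-0.0004), np.float64(0.0893)] -0.0004 rows 0.3
```

arm_command(motion=[[1, [0, 0, 0.02], 0], [1, [0, 0, 0.04], 0], [1, [0, 0, 0.054], 0], [1, [0, 0, 0.064], 0], [1, [0, 0, 0.073], 0], [1, [0, 0, 0.08], 0], [1, [0, 0, 0.086], 0], [1, [0, 0, 0.086], 0], [1, [0, 0, 0.086], 0]])

```text
clock: 34.5
position: [0.5645, -0.1672, 0.0398]
tool_rot: [180.0, 0.0, 94.1]
ft_force: [1.1, 0.3, 3.0]
opening: 0.003
gripper_force: 1.3
```

arm_command(motion=[[1, [0, 0, 0.005], 0], [1, [0, 0, 0.009], 0], [1, [0, 0, 0.009], 0], [1, [0, 0, 0.009], 0]])

```text
clock: 34.83
position: [0.5643, -0.1673, 0.0361]
tool_rot: [180.0, 0.0, 94.1]
ft_force: [1.5, -0.0, 3.4]
opening: 0.008
gripper_force: 1.5
```

arm_command(motion=[[1, [0, 0, 0.005], 0], [1, [0, 0, 0.009], 0], [1, [0, 0, 0.009], 0], [1, [0, 0, 0.009], 0]])

```text
clock: 35.17
position: [0.5645, -0.1673, 0.0327]
tool_rot: [180.0, 0.0, 94.1]
ft_force: [1.3, -0.3, 8.7]
opening: 0.008
gripper_force: 3.9
```

arm_command(motion=[[1, [0, 0, 0.003], 0], [1, [0, 0, 0.005], 0], [1, [0, 0, 0.005], 0], [1, [0, 0, 0.005], 0]])

```text
clock: 35.5
position: [0.5647, -0.1673, 0.0318]
tool_rot: [179.9, 0.0, 94.1]
ft_force: [-1.6, 1.2, 22.2]
opening: 0.005
gripper_force: 10.2
```

Run:
```python
from h import *
plan()
s=snap()
for cam in s:
    im,P=s[cam];h=cv2.cvtColor(im,cv2.COLOR_RGB2HSV)
    m=(h[...,0]>50)&(h[...,0]<80)&(h[...,1]>120)&(abs(P[...,0]-.6)<.09)&(abs(P[...,1]+.165)<.06)&(P[...,2]<.08)
    Q=P[m];c,sn=np.cos(DP[2]),np.sin(DP[2]);L=(Q-[*DP[:2],0])@np.array([[c,-sn,0],[sn,c,0],[0,0,1]])
    if len(L)>20: print(cam,len(L),"slope",np.degrees(np.arctan(np.polyfit(L[:,0],L[:,2],1)[0])),L[:,0].min(),L[:,0].max())
```

```text
t 35.5 pos [ 0.5647 -0.1673  0.0318] rot [179.9    0.    94.13] F [-1.6  1.2 22.2] open 0.4 g 10.2
side 218 slope 16.08546066835173 -0.03857802443264827 0.024334603781996825
```

Force jumped to 22 N and the pedal slope is 16° (0.28 rad), so it is at its stop. Releasing and retreating.

arm_command(motion=[[1, [0, 0, 0], 0], [1, [0, 0, -0.03], 0], [1, [0, 0, -0.08], 0], [1, [0, 0, -0.15], 0], [1, [0, 0, -0.25], 0], [1, [0, 0, -0.35], 0], [1, [0, 0, -0.45], 0], [1, [0, 0, -0.55], 0], [1, [0, 0, -0.55], 0], [1, [0, 0, -0.55], 0]])

```text
clock: 36.43
position: [0.5645, -0.1672, 0.2522]
tool_rot: [179.8, 0.0, 94.1]
ft_force: [-0.3, 0.9, -0.8]
opening: 0.007
gripper_force: 0.0
```

Run:
```python
from h import *
plan()
s=snap("12");grips(s)
c,sn=np.cos(DP[2]),np.sin(DP[2]);M=np.array([[c,-sn,0],[sn,c,0],[0,0,1]])
for cam in s:
    im,P=s[cam];h=cv2.cvtColor(im,cv2.COLOR_RGB2HSV)
    m=(h[...,0]>50)&(h[...,0]<80)&(h[...,1]>120)&(abs(P[...,0]-.6)<.09)&(abs(P[...,1]+.165)<.06)&(P[...,2]<.08)
    L=(P[m]-[*DP[:2],0])@M
    if len(L)>20: print(cam,len(L),"slope",np.degrees(np.arctan(np.polyfit(L[:,0],L[:,2],1)[0])))
    L=(P.reshape(-1,3)-[*DP[:2],0])@M;k=(abs(L[:,0]+.063)<.02)&(L[:,2]>.08)&(L[:,2]<.13)
    for y0,y1 in((-.12,-.03),(.03,.11),(.118,.138)):
        q=L[k&(L[:,1]>y0)&(L[:,1]<y1)]
        if len(q)>5: print(cam,y0,"x",np.median(q[:,0]).round(4),"z",np.percentile(q[:,2],[50,95]).round(4))
cv2.imwrite("pics/s12.png",cv2.resize(s["side"][0][150:400,220:480,::-1],None,fx=2.4,fy=2.4,interpolation=cv2.INTER_CUBIC))
```

```text
t 36.43 pos [ 0.5645 -0.1672  0.2522] rot [1.7982e+02 2.0000e-02 9.4140e+01] F [-0.3  0.9 -0.8] open 0.7 g 0.0
top orange 94 [0.5861 0.0934 0.0567] ztop 0.0591 [14.9, 34.2] dock [-0.6 67.9]
top yellow 113 [0.5902 0.0237 0.0565] ztop 0.0586 [14.1, 36.5] dock [-1.6 -1.9]
top red 107 [ 0.595  -0.0413  0.0569] ztop 0.0589 [13.4, 32.1] dock [ -1.6 -67. ]
side orange 17 [0.5817 0.0993 0.0565] ztop 0.0587 [13.9, 22.6] dock [-4.5 74.1]
side yellow 30 [0.5864 0.0091 0.0563] ztop 0.0581 [5.1, 11.3] dock [ -6.5 -16.2]
side red 58 [ 0.5895 -0.0535  0.05  ] ztop 0.0513 [8.5, 23.9] dock [ -8.  -78.8]
top 449 slope -3.2623636142603525
top -0.12 x -0.0644 z [0.1138 0.1184]
top 0.03 x -0.0646 z [0.114  0.1185]
top 0.118 x -0.0636 z [0.1032 0.1076]
side 490 slope -0.3250985861995196
side -0.12 x -0.0662 z [0.1136 0.1171]
side 0.03 x -0.066 z [0.1134 0.1173]
side 0.118 x -0.0667 z [0.1027 0.1073]
```

View pics/s12.png

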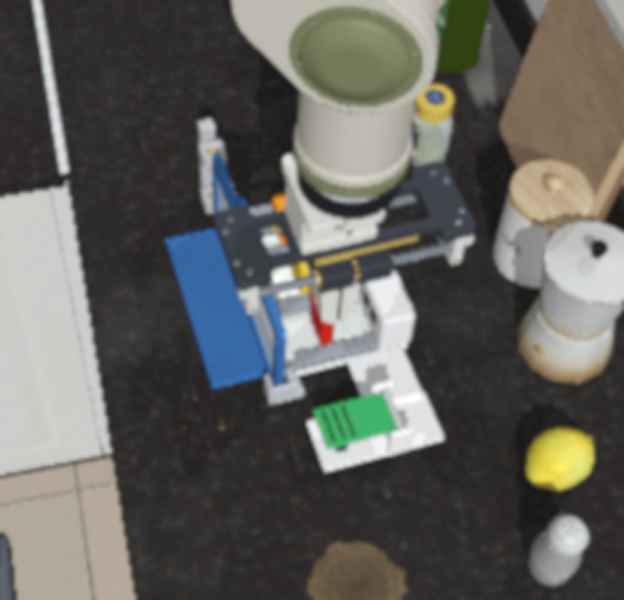

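The final crop shows the gate in place, the pedal back up at (352,415), the bystanders untouched and the arm clear. All three smoothers are home (top-camera readings within 2 mm of their bays).

```bash
python3 -c "
from rig import r
print(r.hand_in())"
```

```text
the job is handed in; nothing more can be done
None
```

I put all three smoothers fully home in their bays, hung the gate on both pintles with its free end in the keeper, pressed the pedal to its stop and saw it come back up, then handed the job in (no verdict came back).

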